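# Lay the tall bracket down on the rubber board

### The arm

A 6-joint arm with a two-finger parallel gripper is mounted at the origin on the work surface. World frame = base frame: x ahead of the robot, y to its left, z up, the work surface at z = 0. Lengths are in mm, angles in rad, forces in N, time in s.
With the tool pointing down it reaches from about 275 to 750 mm from the base axis. Payload 10.2 kg.
Tool frame: the origin (TCP) lies at the very end of the fingers, on their centre line; the grasp point (between the pads) lies 19 mm behind it; x points along the fingers, z is the direction in which the jaws open and shut, and the axes are right-handed (so a half turn about x gives the same grasp; the last joint's range is limited). The gripper opens to 85 mm and grips with 20 to 120 N. Pads are 22 mm wide; open, the fingers measure 114 mm over their backs; the gripper's body (76 mm by 85 mm) begins 54 mm behind the grasp point. The pads swing forward as they close: fully open they stand 13 mm farther back than shut.
Start: joints at [1.006, 0.313, 1.498, -0, 1.331, -0.223], TCP at [175.984, 494.632, 231.294] pointing down, gripper open.
Joint ranges: [-2.94, 2.94], [-0.97, 2.17], [0.19, 2.56], [-1.23, 4.37], [0.02, 3.11], [-2.88, 2.88]. Speed limits (rad/s): [2.39, 2.39, 3.01, 3.14, 3.14, 3.14].

### API

Orientations are given as a unit quaternion [w, x, y, z].
In Python, from rig import sense, vision, job gives the robot as it stands. The module is installed in compiled form; this text tells all that it offers.
- The arm moves only by the shell command python3 -m pendant 'ROWS' [FORCE]. ROWS is JSON, a list of rows, each a list of 7 numbers: the turn, a rotation vector about the tool's x, y, z in rad, then the shift along the tool's x, y, z in cm, then the opening, from 0 (shut) to 1 (fully open). A call has exactly 5 rows; each row is the pose to reach, as a shift and turn from the pose commanded when the call began, along the tool's axes at that moment; what a row does not reach only later rows make up. A row lasts 1/8 s, in which the tool goes at most 62.5 mm and 10.7 degrees, less where a joint would pass 70% of its speed; a pose out of reach is approached as far as the arm can. A call with a gripper value outside its range is refused whole. The fingers move at their own pace and stop on an object; FORCE is the grip in N (left out, the last holds). Time passes only in rows, so rows that repeat a pose let the fingers close, or fill a call up. It gives the time, the measured TCP pose, the force and the opening at its end, in the units of the state.
- sense(): the state, without advancing time (a new reading comes with each control period).
- vision.capture(name): name is "scene" or "top" or "wrist"; returns the picture (384x512x3 uint8, red, green, blue); there is no depth.
- vision.calibration(name): a dict with "K" (3x3 intrinsics, pixels), "extrinsics" (4x4, takes a point from camera to world coordinates). Camera axes: x right, y up, looking along -z (the intrinsics and any distortion apply to the point x, -y, -z); pixel columns grow to the right and rows downward; lengths in mm; the calibration is good to about 2 mm. A picture is of the moment at which its call begins: read the wrist's pose just before it. calibration takes no time and is no camera call; for the wrist camera it gives the pose at the moment of the call.
- job.finish_job(): hands the job in, once; it reports no verdict.
The state is a dict: "time_s": time; "joints": joint angles; "dq": joint speeds; "tau": joint torques, N m; "eef_pos": TCP position; "ee_rot": TCP orientation; "force": force on the tool from outside, world axes, zero at the start; "wrist_torque": the same for the moment, N m; "grip_width": opening from 0.0 (shut) to 1.0 (fully open).
Only numpy, scipy, OpenCV 4.12 (cv2) and the standard library are available. Lean on these libraries where they do the work, as an engineer would, in place of code of your own. Each camera call takes 0.05 s, during which the arm holds its last target.

### The job

Push the tall upright bracket along the bench until it stands against the near edge of the rubber-topped board, then tip it over that edge so that it lies with its leg flat on the rubber, pointing straight away from the edge. Let it down gently with the fingers, in particular over the last part where it would fall by itself: do not let it drop, and do not pick it up. Leave everything else where it is.

Things in the scene. Friction and masses are not known exactly. Their poses are not given: they have to be found in the camera images.
- bracket: Tall loose L-bracket standing on the bench before the board: aluminium leg plate 7 mm thick, 70 wide, 180 tall, on a heavy steel foot 80 long, 70 wide, 16 thick, reaching towards the robot. About 0.8 kg (0.6 to 1). Origin: middle of the heel, the leg's lower front edge. x: out of the leg's front face, towards the board; z: up the leg. Leg spans x -7..0, z 0..180; foot x -87..-7, z 0..16.
- inner_corner (a point): Middle of the inner corner of the L, where the leg's back meets the top of the foot (bracket frame x -7, z 16 mm). The inside of the L is open, without ribs. Once the bracket lies down, its z axis is level along the board's x, its x axis points down and the foot stands up on end.
- foot_end (a point): Middle of the upper edge of the foot's free end (bracket frame x -87, z 16 mm). Tipped over the board's edge, the bracket falls back by itself until about 50 to 60 degrees from upright; beyond, it falls forward by itself while the foot comes up, and a finger on the foot's inner side can hold it back.
- board: Fixed lay-down board: plywood with a grippy black rubber sheet, 240 mm (x) by 340 mm (y) by 12 mm thick in all, lying on the bench. Origin: centre of its underside. Its x axis points from its near edge (the stop, robot's side) to its far edge, z up; it may be turned by up to 20 degrees. Bracket's x axis starts within about 7 degrees of the board's x axis.
- stop_edge (a point): Middle of the upper near edge of the board, 12 mm above the bench, 120 mm from the board's origin towards -x of the board; the edge runs along the board's y.
- short_bracket: A much smaller bracket of the same make, standing on the bench right of the tall one (75 mm tall, 50 mm wide, foot 45 mm long). Origin as on the tall one. Leave alone.
- can: Can standing left of the tall bracket, radius 27 mm, 110 mm tall; origin at the centre of its base. Leave alone.
- bush: Steel bush (ring, 44 mm across, 30 mm tall) standing on the left part of the board; origin at the centre of its base. Leave alone.
- carton_small: Small cardboard carton, 60 x 45 x 40 mm, on the right part of the board; origin at the centre of its base. Leave alone.
- tape: Tape roll, 100 mm across, 48 mm tall, far left on the bench; origin at the centre of its base. Leave alone.
- driver: Screwdriver lying far right on the bench; origin at about its middle. Leave alone.
- oiler: White bottle, 60 mm across, 150 mm tall, far left on the bench; origin at the centre of its base. Leave alone.
Mind the look-alikes: they are no part of the job. What is shaped like the bracket but brown or pink is not meant.

How it is judged:
By the outcome, as a careful person would: the job done as asked, in the order asked, and still so for the second after the job is handed in, with the robot touching nothing.
It also fails if it takes over 72 s, if anything falls off the work surface, if the arm or the gripper's body presses on something with over 40 N, if the wrist force passes 120 N, or if a joint passes its speed limit or range.

## Working session

There is one attempt and no reset: what is moved stays moved. The work goes in short steps, Python scripts to look and compute and a shell command to move; the robot and the scene stay as the last step left them, time stands still between calls to the robot, and variables do not carry over. Pictures are saved under pics/ and viewed, and the job is handed in when it is done.

```bash
mkdir -p pics; ls
python3 - <<'E'
from rig import sense, vision, job
import cv2
s=sense(); print(s)
for n in ["scene","top"]:
    im=vision.capture(n); cv2.imwrite(f"pics/{n}0.png",cv2.resize(im[:,:,::-1],(768,576),interpolation=cv2.INTER_CUBIC))
    c=vision.calibration(n); print(c)
E
```

```text
pics
{'time_s': 0.0, 'joints': array([ 1.00560691e+00,  3.13496348e-01,  1.49843576e+00, -8.90304763e-06,
        1.33098488e+00, -2.23398913e-01]), 'dq': array([-0.00031671,  0.00038065, -0.00071283,  0.00102563,  0.00211581,
       -0.00091332]), 'tau': array([ 5.19761215e-04, -4.12272584e+01, -2.59742635e+01, -2.00844247e-04,
        4.17146759e-03, -1.29370724e-05]), 'eef_pos': array([175.84136837, 494.40915761, 230.71185416]), 'ee_rot': array([ 0.57731651, -0.40786598,  0.57817991,  0.40750335]), 'force': array([ 0.33721679, -0.35171462,  0.23239045]), 'wrist_torque': array([-0.0687534 , -0.03521347, -0.02065307]), 'grip_width': 0.9988965281215896}
{'K': array([[487.88264703,   0.        , 257.18972049],
       [  0.        , 487.88264703, 190.07265505],
       [  0.        ,   0.        ,   1.        ]]), 'extrinsics': array([[ 7.06489812e-01, -5.03352520e-01,  4.97502147e-01,
         1.18712024e+03],
       [ 7.07695038e-01,  5.08727811e-01, -4.90269057e-01,
        -6.45054165e+02],
       [-6.31501273e-03,  6.98449894e-01,  7.15631096e-01,
         1.01188432e+03],
       [ 0.00000000e+00,  0.00000000e+00,  0.00000000e+00,
         1.00000000e+00]])}
{'K': array([[387.36529263,   0.        , 251.17016009],
       [  0.        , 387.36529263, 194.1531734 ],
       [  0.        ,   0.        ,   1.        ]]), 'extrinsics': array([[-1.34932522e-02,  9.84123188e-01, -1.76973114e-01,
         2.70728253e+02],
       [-9.99902013e-01, -1.26202813e-02,  6.05752206e-03,
         6.08506249e+00],
       [ 3.72789745e-03,  1.77037508e-01,  9.84197045e-01,
         1.40348412e+03],
       [ 0.00000000e+00,  0.00000000e+00,  0.00000000e+00,
         1.00000000e+00]])}
```

View pics/scene0.png

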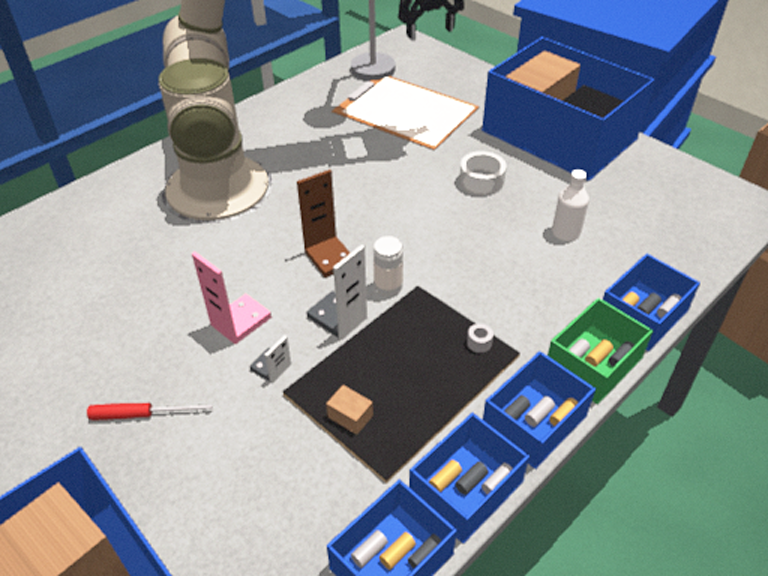

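View pics/top0.png

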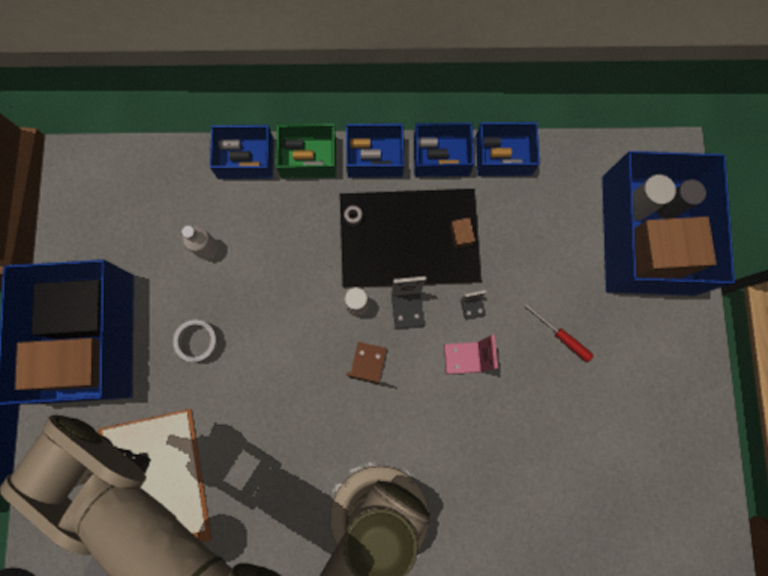

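The L-shapes in the scene view are brown (318,220), pink (225,300), small grey (275,358) and tall grey (343,295). The tall grey one, aluminium with a dark steel foot, is the one meant. I'll confirm it in enlarged crops.

```bash
cat > h.py <<'E'
import numpy as np, cv2
from rig import sense, vision, job
from scipy.spatial.transform import Rotation as R
def rays(cal,uv):
    uv=np.atleast_2d(uv).astype(float);K=cal["K"];T=cal["extrinsics"]
    d=np.c_[(uv[:,0]-K[0,2])/K[0,0],-(uv[:,1]-K[1,2])/K[1,1],-np.ones(len(uv))]
    return T[:3,3],d@T[:3,:3].T
def onz(cal,uv,z):
    o,d=rays(cal,uv);t=(z-o[2])/d[:,2];return o+d*t[:,None]
def proj(cal,P):
    P=np.atleast_2d(P).astype(float);K=cal["K"];T=cal["extrinsics"]
    c=(P-T[:3,3])@T[:3,:3];return np.c_[K[0,0]*c[:,0]/-c[:,2]+K[0,2],K[1,1]*-c[:,1]/-c[:,2]+K[1,2]]
def crop(im,x0,x1,y0,y1,name,s):
    cv2.imwrite(name,cv2.resize(im[y0:y1,x0:x1,::-1],None,fx=s,fy=s,interpolation=cv2.INTER_CUBIC))
def rot(): 
    s=sense();return R.from_quat(np.roll(s["ee_rot"],-1)),s["eef_pos"]
E
python3 - <<'E'
from h import *
a=vision.capture("scene");b=vision.capture("top");np.save("s0.npy",a);np.save("t0.npy",b)
crop(a,180,360,150,330,"pics/sc1.png",3.3)
crop(b,215,335,115,235,"pics/tc1.png",5)
E
```

```text
(no output)
```

View pics/sc1.png

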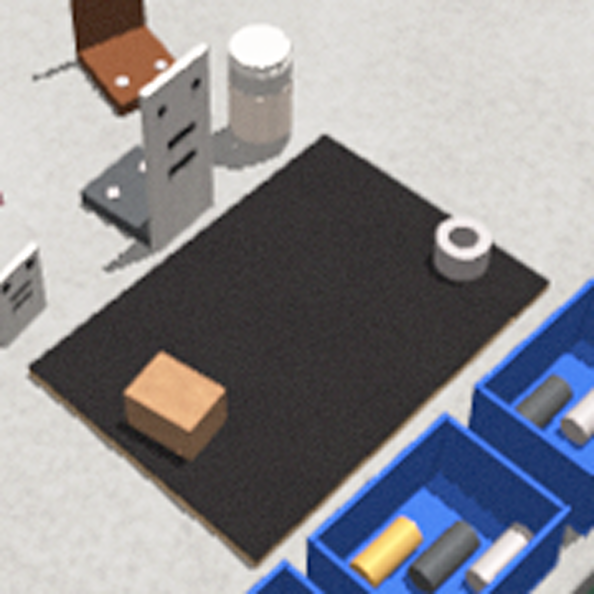

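View pics/tc1.png

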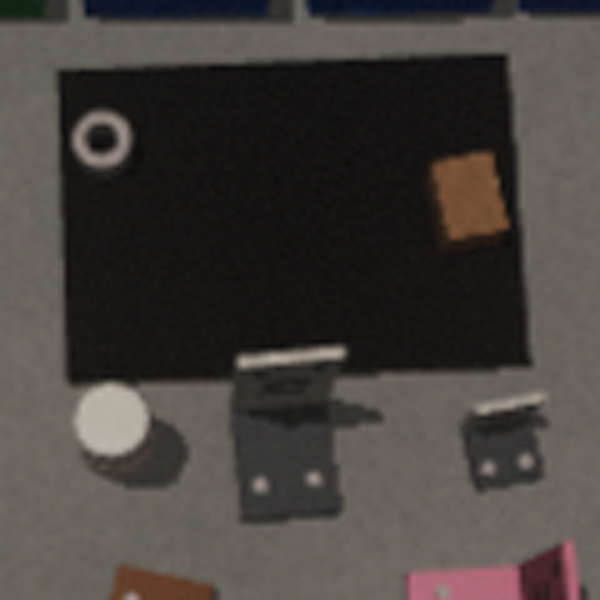

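```bash
cat > m1.py <<'E'
from h import *
a=np.load("s0.npy");b=np.load("t0.npy");cs=vision.calibration("scene");ct=vision.calibration("top")
def board(im,cal,box):
    x0,x1,y0,y1=box
    g=im.max(2).astype(np.uint8); m=((g<48)*255).astype(np.uint8);z=np.zeros_like(m);z[y0:y1,x0:x1]=m[y0:y1,x0:x1]
    z=cv2.morphologyEx(z,cv2.MORPH_OPEN,np.ones((5,5)))
    c=max(cv2.findContours(z,0,2)[0],key=cv2.contourArea);h=cv2.convexHull(c)
    ap=cv2.approxPolyDP(h,6,True)[:,0]; return ap
for n,im,cal,box in(("top",b,ct,(215,335,115,235)),("scene",a,cs,(180,360,150,330))):
    ap=board(im,cal,box);print(n,ap.tolist());P=onz(cal,ap,12);print(P.round(1).tolist(),np.linalg.norm(np.diff(np.r_[P,P[:1]],axis=0),axis=1).round(0))
f=lambda p,s,x0,y0:(np.array(p)+.5)/s-.5+[x0,y0]
t=lambda *p:f(p,5,215,115)
s=lambda *p:f(p,3.3,180,150)
print("board top hand",onz(ct,t((59,71),(507,55),(531,366),(68,383)),12).round(1).tolist())
print("board scene hand",onz(cs,s((325,136),(549,284),(258,564),(31,373)),12).round(1).tolist())
print("leg top (top) L,R far edge z180",onz(ct,t((238,356),(346,347)),180).round(1).tolist(), "near",onz(ct,t((239,368),(346,359)),180).round(1).tolist())
print("foot end z16",onz(ct,t((241,521),(342,513)),16).round(1).tolist())
print("leg top scene front z180 R,L",onz(cs,s((144,98),(209,46)),180).round(1).tolist())
print("leg bottom scene z0 R,L",onz(cs,s((152,249),(213,205)),0).round(1).tolist())
print("can top",onz(ct,t((112,420)),110).round(1).tolist(),"short leg top z75",onz(ct,t((473,410),(547,398)),75).round(1).tolist(),"short foot",onz(ct,t((481,490),(542,481)),10).round(1).tolist())
print("bush",onz(ct,t((102,139)),30),"carton",onz(ct,t((468,195)),40))
E
python3 m1.py
```

```text
top [[315, 126], [319, 187], [229, 190], [227, 129]]
[[779.0, -246.7, 12.0], [544.4, -251.4, 12.0], [537.4, 78.4, 12.0], [771.2, 85.1, 12.0]] [235. 330. 234. 332.]Traceback (most recent call last):
  File "m1.py", line 10, in <module>
    ap=board(im,cal,box);print(n,ap.tolist());P=onz(cal,ap,12);print(P.round(1).tolist(),np.linalg.norm(np.diff(np.r_[P,P[:1]],axis=0),axis=1).round(0))
  File "m1.py", line 7, in board
    c=max(cv2.findContours(z,0,2)[0],key=cv2.contourArea);h=cv2.convexHull(c)
ValueError: max() iterable argument is empty
```

```bash
sed -i 's/g<48/g<th/; s/def board(im,cal,box)/def board(im,cal,box,th)/; s/board(im,cal,box);print/board(im,cal,box,48 if n=="top" else 90);print/' m1.py; python3 m1.py
```

```text
top [[315, 126], [319, 187], [229, 190], [227, 129]]
[[779.0, -246.7, 12.0], [544.4, -251.4, 12.0], [537.4, 78.4, 12.0], [771.2, 85.1, 12.0]] [235. 330. 234. 332.]
scene [[281, 193], [343, 238], [255, 318], [191, 259]]
[[548.4, 79.4, 12.0], [774.9, 74.0, 12.0], [776.9, -251.6, 12.0], [545.2, -248.8, 12.0]] [227. 326. 232. 328.]
board top hand [[772.0, 87.4, 12.0], [780.5, -250.6, 12.0], [541.3, -257.8, 12.0], [533.0, 81.3, 12.0]]
board scene hand [[536.8, 79.8, 12.0], [775.7, 85.6, 12.0], [786.1, -251.6, 12.0], [550.5, -259.5, 12.0]]
leg top (top) L,R far edge z180 [[517.6, -37.4, 180.0], [522.7, -107.1, 180.0]] near [[509.7, -37.8, 180.0], [514.8, -106.9, 180.0]]
foot end z16 [[429.6, -43.1, 16.0], [434.4, -116.0, 16.0]]
leg top scene front z180 R,L [[524.2, -107.4, 180.0], [517.5, -34.5, 180.0]]
leg bottom scene z0 R,L [[516.9, -105.5, 0.0], [517.6, -36.7, 0.0]]
can top [[488.6, 46.3, 110.0]] short leg top z75 [[498.4, -204.1, 75.0], [506.2, -256.0, 75.0]] short foot [[450.6, -217.8, 10.0], [456.6, -262.4, 10.0]]
bush [[712.52239954  54.6884719   30.        ]] carton [[ 663.49826422 -212.31397941   40.        ]]
```

```bash
cat >> h.py <<'E'
def goal(alpha,yaw):
    # tool x: down tilted forward by alpha(deg) along heading yaw(deg); tool z = +-heading's left
    a,y=np.radians([alpha,yaw]);h=np.array([np.cos(y),np.sin(y),0]);l=np.array([-h[1],h[0],0])
    x=np.sin(a)*h-np.cos(a)*np.array([0,0,1])
    out=[]
    for z in(l,-l): out.append(R.from_matrix(np.c_[x,np.cross(z,x),z]))
    return out
def rel(p,alpha,yaw,base=None):
    r0,p0=rot() if base is None else base
    for g in goal(alpha,yaw):
        rv=(r0.inv()*g).as_rotvec()
        if np.linalg.norm(rv)<1.9: print("turn",rv.round(3),"shift cm",(r0.inv().apply(np.array(p)-p0)/10).round(2))
def st():
    s=sense();r=R.from_quat(np.roll(s["ee_rot"],-1)).as_matrix()
    x=r[:,0];print("t %.2f"%s["time_s"],"tcp",s["eef_pos"].round(1),"F",s["force"].round(1),"M",s["wrist_torque"].round(2),"g %.2f"%s["grip_width"],"xax",x.round(3),"zax",r[:,2].round(3),"alpha %.1f"%np.degrees(np.arctan2(x[0],-x[2])),"j",s["joints"].round(2))
E
python3 - <<'E'
from h import *
st()
ct=vision.calibration("top")
# brown/pink foot corners from 768 view
p=(np.array([(358,344),(387,350),(378,382),(349,376),(446,344),(445,373),(480,340),(497,336),(498,370)])+.5)/1.5-.5
print(onz(ct,p,10).round(0)[:, :2].tolist()); print(onz(ct,p[-2:],140).round(0).tolist())
b=np.load("t0.npy");crop(b,10,150,270,384,"pics/grip0.png",5)
rel((440,-72,240),30,1.6);
E
```

```text
t 0.20 tcp [175.9 494.5 231. ] F [-0.5  0.2 -0. ] M [-0.03  0.02 -0.01] g 1.00 xax [-0.    -0.001 -1.   ] zax [ 0.335  0.942 -0.001] alpha -0.0 j [ 1.01  0.31  1.5   0.    1.33 -0.22]
[[394.0, 45.0], [379.0, -24.0], [303.0, -2.0], [318.0, 67.0], [391.0, -166.0], [322.0, -161.0], [400.0, -248.0], [409.0, -290.0], [328.0, -288.0]]
[[396.0, -262.0, 140.0], [322.0, -261.0, 140.0]]
turn [-0.361 -0.097 -0.518] shift cm [ -0.88 -43.87 -44.52]
```

View pics/grip0.png

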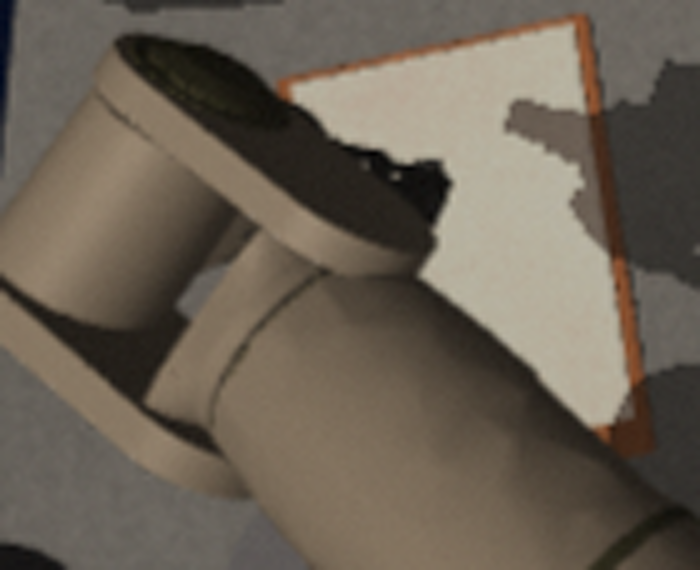

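```bash
python3 -m pendant '[[-0.03,-0.01,-0.05,-0.5,-4,-4,0.3],[-0.07,-0.02,-0.1,-1,-8,-8.2,0.3],[-0.1,-0.03,-0.15,-1,-12.5,-12.5,0.3],[-0.14,-0.04,-0.2,-1,-17,-17,0.3],[-0.18,-0.05,-0.26,-1,-21,-21.5,0.3]]'
python3 - <<'E'
from h import *
st();rel((440,-72,240),30,1.6)
E
```

```text
time_s: 0.82
eef_pos: [302.3, 220.0, 241.4]
ee_rot: [0.601, -0.52, 0.466, 0.389]
force: [1.6, -0.2, 0.7]
grip_width: 0.3
t 0.82 tcp [302.3 220.  241.4] F [ 1.6 -0.2  0.7] M [0.06 0.13 0.03] g 0.30 xax [ 0.263 -0.016 -0.965] zax [0.155 0.988 0.026] alpha 15.3 j [ 0.4  -0.16  2.01 -0.13  1.05 -0.96]
turn [-0.179 -0.047 -0.255] shift cm [  4.23 -17.63 -26.71]
```

```bash
python3 -m pendant '[[-0.03,-0.01,-0.05,0.8,-3.5,-5,0.3],[-0.07,-0.02,-0.1,1.6,-7,-10,0.3],[-0.11,-0.03,-0.15,2.5,-10.5,-15.5,0.3],[-0.15,-0.04,-0.2,3.4,-14,-21,0.3],[-0.18,-0.047,-0.255,4.2,-17.6,-26.7,0.3]]'
python3 - <<'E'
from h import *
st();rel((440,-72,240),30,1.6)
im=vision.capture("scene");crop(im,150,410,30,290,"pics/sc2.png",2.3)
E
```

```text
time_s: 1.45
eef_pos: [422.5, -32.6, 239.8]
ee_rot: [-0.607, 0.614, -0.348, -0.364]
force: [2.4, 1.1, 0.4]
grip_width: 0.302
t 1.45 tcp [422.5 -32.6 239.8] F [2.4 1.1 0.4] M [-0.04  0.25 -0.02] g 0.30 xax [ 0.493  0.014 -0.87 ] zax [-0.024  1.     0.003] alpha 29.5 j [-0.52 -0.2   2.11  0.36  0.81 -2.31]
turn [-0.005  0.    -0.008] shift cm [ 0.79 -1.46 -3.98]
```

View pics/sc2.png

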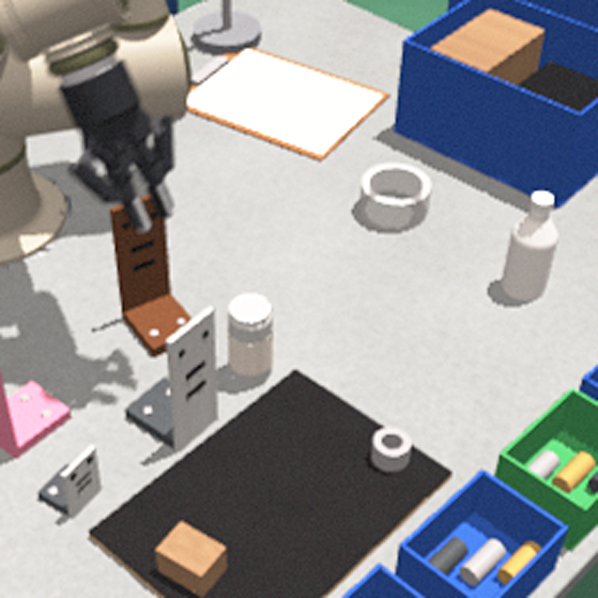

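```bash
python3 -m pendant '[[-0.005,0,-0.008,0.4,-0.7,-2,0.3],[-0.005,0,-0.008,0.8,-1.5,-4,0.3],[-0.005,0,-0.008,0.8,-1.5,-4,0.3],[-0.005,0,-0.008,0.8,-1.5,-4,0.3],[-0.005,0,-0.008,0.8,-1.5,-4,0.3]]'
python3 - <<'E'
from h import *
st();rel((482,-73,44),30,1.6)
im=vision.capture("wrist");crop(im,0,512,0,384,"pics/w1.png",1.5)
a=vision.capture("scene");np.save("s1.npy",a);crop(a,150,410,30,290,"pics/sc3.png",2.3)
E
```

```text
time_s: 2.12
eef_pos: [439.8, -69.5, 239.7]
ee_rot: [-0.607, 0.616, -0.345, -0.364]
force: [0.9, 0.8, 0.5]
grip_width: 0.302
t 2.12 tcp [439.8 -69.5 239.7] F [0.9 0.8 0.5] M [-0.01  0.21  0.05] g 0.30 xax [ 0.497  0.016 -0.868] zax [-0.029  1.     0.002] alpha 29.8 j [-0.6  -0.14  2.06  0.41  0.83 -2.42]
turn [-0.     0.002 -0.003] shift cm [19.07  6.07 -0.5 ]
```

View pics/w1.png

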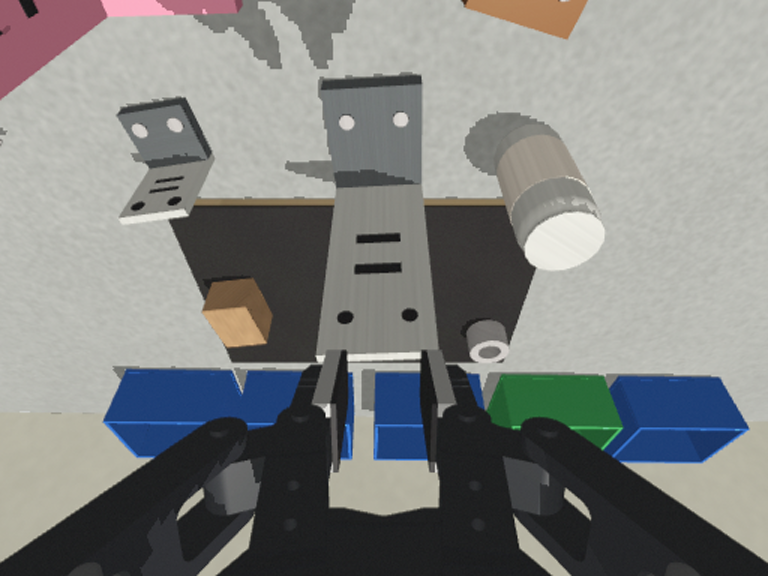

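View pics/sc3.png

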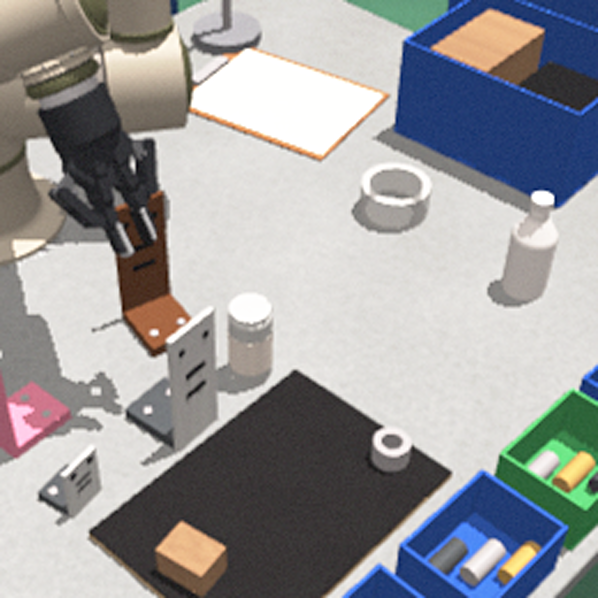

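Run:
```python
from h import *
c=vision.calibration("wrist")
f=lambda *p:(np.array(p)+.5)/1.5-.5
print("foot end z16",onz(c,f((323,89),(421,82)),16).round(1).tolist())
print("inner corner",onz(c,f((335,186),(422,183)),16).round(1).tolist())
print("leg top back",onz(c,f((318,356),(437,350)),180).round(1).tolist())
print("board near edge",onz(c,f((195,205),(316,203),(435,203),(513,202)),12).round(1).tolist())
```

```text
foot end z16 [[436.6, -110.9, 16.0], [429.9, -44.1, 16.0]]
inner corner [[515.2, -106.6, 16.0], [510.3, -36.0, 16.0]]
leg top back [[517.3, -104.6, 180.0], [509.5, -37.4, 180.0]]
board near edge [[540.7, -227.9, 12.0], [535.6, -124.1, 12.0], [532.8, -22.5, 12.0], [529.8, 43.9, 12.0]]
```

```bash
python3 -m pendant '[[0,0,0,4,1.2,0,0.3],[0,0,0,8,2.5,-0.1,0.3],[0,0,0,12,3.8,-0.2,0.3],[0,0,0,16,5,-0.2,0.3],[0,0,0,19,6,-0.2,0.3]]'
python3 - <<'E'
from h import *
st();rel((496,-72,44),30,1.8);
E
```

```text
time_s: 2.85
eef_pos: [487.5, -66.8, 53.0]
ee_rot: [-0.605, 0.611, -0.355, -0.367]
force: [0.1, -0.9, 0.6]
grip_width: 0.3
t 2.85 tcp [487.5 -66.8  53. ] F [ 0.1 -0.9  0.6] M [ 0.03  0.22 -0.05] g 0.30 xax [ 0.479  0.01  -0.878] zax [-0.018  1.     0.002] alpha 28.6 j [-0.51  0.33  2.16  0.86  0.32 -2.88]
turn [-0.013 -0.005 -0.024] shift cm [ 1.19 -0.31 -0.54]
```

Run:
```python
from h import *
rel((500,-72,57),28,1.8)
rel((511,-72,58),28,1.8)
```

```text
turn [-0.013 -0.005  0.011] shift cm [ 0.24 -1.28 -0.54]
turn [-0.013 -0.005  0.011] shift cm [ 0.68 -2.29 -0.56]
```

```bash
python3 -m pendant '[[-0.005,-0.003,0.005,0.1,-0.6,-0.3,0.3],[-0.01,-0.005,0.01,0.2,-1.2,-0.5,0.3],[-0.013,-0.005,0.01,0.3,-1.5,-0.5,0.3],[-0.013,-0.005,0.01,0.4,-1.7,-0.5,0.3],[-0.013,-0.005,0.01,0.5,-1.9,-0.5,0.3]]'
python3 - <<'E'
from h import *
st()
a=vision.capture("scene");crop(a,190,310,150,270,"pics/sc4.png",5)
rel((515,-72,58),28,1.8)
E
```

```text
time_s: 3.48
eef_pos: [507.1, -71.5, 59.7]
ee_rot: [-0.599, 0.614, -0.353, -0.374]
force: [-3.9, 0.7, 2.2]
grip_width: 0.297
t 3.48 tcp [507.1 -71.5  59.7] F [-3.9  0.7  2.2] M [0.1  0.46 0.13] g 0.30 xax [ 0.472  0.015 -0.882] zax [-0.036  0.999 -0.003] alpha 28.2 j [-0.49  0.35  2.09  0.75  0.36 -2.76]
turn [ 0.005 -0.     0.003] shift cm [ 0.52 -0.59 -0.07]
```

View pics/sc4.png

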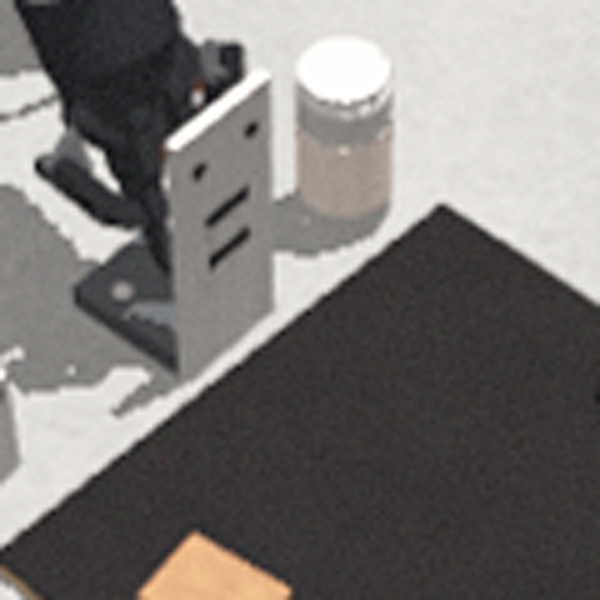

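```bash
python3 -m pendant '[[0,0,0,0.1,-0.2,0,0.3],[0,0,0,0.2,-0.35,0,0.3],[0,0,0,0.3,-0.5,0,0.3],[0,0,0,0.4,-0.7,0,0.3],[0,0,0,0.47,-0.88,0,0.3]]'
python3 - <<'E'
from h import *
st()
E
python3 -m pendant '[[0,0,0,0.1,-0.15,0,0.3],[0,0,0,0.15,-0.27,0,0.3],[0,0,0,0.2,-0.35,0,0.3],[0,0,0,0.25,-0.45,0,0.3],[0,0,0,0.25,-0.45,0,0.3]]'
python3 - <<'E'
from h import *
st()
a=vision.capture("scene");crop(a,190,310,150,270,"pics/sc5.png",5)
E
```

```text
time_s: 4.15
eef_pos: [517.3, -71.5, 59.6]
ee_rot: [-0.599, 0.614, -0.353, -0.373]
force: [-3.2, -0.1, -1.6]
grip_width: 0.296
t 4.15 tcp [517.3 -71.5  59.6] F [-3.2 -0.1 -1.6] M [-0.04  0.69  0.02] g 0.30 xax [ 0.472  0.014 -0.881] zax [-0.035  0.999 -0.003] alpha 28.2 j [-0.48  0.37  2.07  0.72  0.36 -2.72]
time_s: 4.78
eef_pos: [522.5, -71.3, 59.8]
ee_rot: [-0.599, 0.614, -0.353, -0.373]
force: [-1.7, 0.5, -1.5]
grip_width: 0.301
t 4.78 tcp [522.5 -71.3  59.8] F [-1.7  0.5 -1.5] M [-0.02  0.57 -0.02] g 0.30 xax [ 0.473  0.014 -0.881] zax [-0.035  0.999 -0.003] alpha 28.2 j [-0.47  0.37  2.05  0.71  0.36 -2.7 ]
```

View pics/sc5.png

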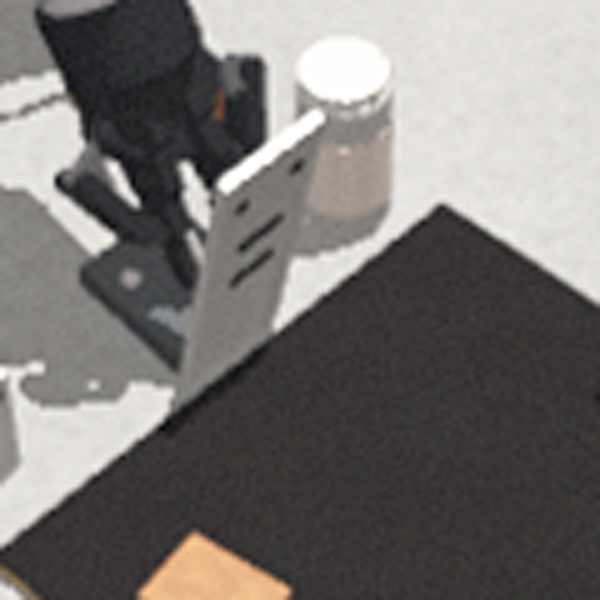

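It has begun to tip. I'll let it back down a little to check that it stands flush against the edge before tipping it.

```bash
python3 -m pendant '[[0,0,0,-0.1,0.2,0,0.3],[0,0,0,-0.2,0.35,0,0.3],[0,0,0,-0.3,0.5,0,0.3],[0,0,0,-0.4,0.7,0,0.3],[0,0,0,-0.47,0.88,0,0.3]]'
python3 - <<'E'
from h import *
st()
a=vision.capture("scene");np.save("s5.npy",a);crop(a,190,310,150,270,"pics/sc6.png",5)
a=vision.capture("wrist");np.save("w5.npy",a);crop(a,0,512,0,384,"pics/w6.png",1.5)
E
```

```text
time_s: 5.45
eef_pos: [512.4, -71.7, 59.8]
ee_rot: [-0.599, 0.614, -0.353, -0.373]
force: [-2.4, 0.9, 1.8]
grip_width: 0.3
t 5.45 tcp [512.4 -71.7  59.8] F [-2.4  0.9  1.8] M [ 0.05  0.4  -0.01] g 0.30 xax [ 0.473  0.014 -0.881] zax [-0.035  0.999 -0.003] alpha 28.2 j [-0.49  0.36  2.08  0.73  0.36 -2.74]
```

View pics/sc6.png

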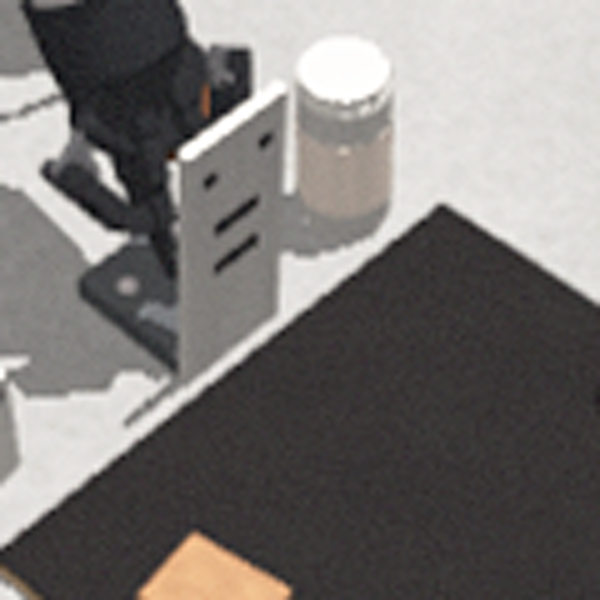

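View pics/w6.png

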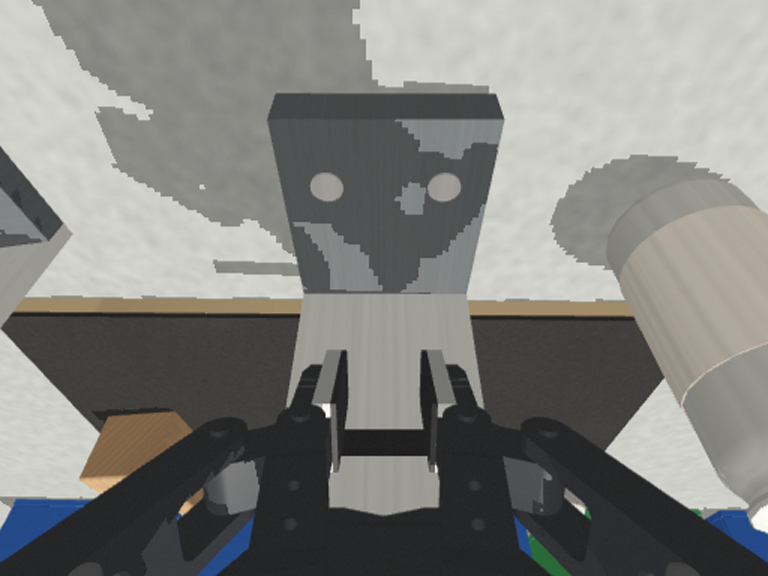

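Run:
```python
from h import *
c=vision.calibration("wrist")
f=lambda *p:(np.array(p)+.5)/1.5-.5
print("foot end z16",onz(c,f((268,119),(503,119)),16).round(1).tolist())
print("inner corner",onz(c,f((303,293),(467,293)),16).round(1).tolist())
print("board near edge",onz(c,f((15,315),(300,315.5),(470,316),(633,317)),12).round(1).tolist())
rel((470,-71.5,150),28,1.8)
rel((415,-72,110),5,1.8)
```

```text
foot end z16 [[440.3, -109.7, 16.0], [437.6, -37.8, 16.0]]
inner corner [[517.4, -106.1, 16.0], [514.6, -35.8, 16.0]]
board near edge [[541.9, -243.0, 12.0], [537.0, -109.8, 12.0], [534.2, -30.5, 12.0], [531.9, 45.5, 12.0]]
turn [ 0.005 -0.001  0.004] shift cm [-9.95 -0.54  0.15]
turn [ 0.005 -0.002  0.405] shift cm [-9.03  6.2   0.3 ]
```

```bash
python3 -m pendant '[[0,0,0,-4.5,0,0,0.3],[0,0,0,-9,0,0,0.3],[0,0,0.14,-10,2,0.1,0.3],[0,0,0.27,-10,4,0.2,0.3],[0.005,0,0.4,-9,6.2,0.3,0.3]]'
python3 - <<'E'
from h import *
st();rel((415,-72,9),5,1.9)
E
```

```text
time_s: 6.18
eef_pos: [415.4, -72.5, 110.4]
ee_rot: [-0.514, 0.53, -0.47, -0.484]
force: [-0.0, 0.5, -0.2]
grip_width: 0.3
t 6.17 tcp [415.4 -72.5 110.4] F [-0.   0.5 -0.2] M [0.02 0.04 0.  ] g 0.30 xax [ 0.091 -0.001 -0.996] zax [-0.03   1.    -0.004] alpha 5.2 j [-0.48  0.19  2.01  0.05  0.85 -2.11]
turn [-0.003 -0.004  0.004] shift cm [10.09  0.96  0.08]
```

```bash
python3 -m pendant '[[0,0,0,3,0.3,0,0.3],[0,0,0,6,0.5,0.1,0.3],[0,0,0,8.5,0.8,0.1,0.3],[0,0,0,10.1,1,0.1,0.3],[0,0,0,10.1,1,0.1,0.3]]'
python3 - <<'E'
from h import *
st();rel((426,-72,8.5),5,1.9)
a=vision.capture("wrist");np.save("w7.npy",a);crop(a,0,512,0,384,"pics/w7.png",1.5)
E
```

```text
time_s: 6.8
eef_pos: [414.2, -70.9, 7.6]
ee_rot: [-0.515, 0.529, -0.469, -0.485]
force: [-0.1, -0.5, -0.1]
grip_width: 0.299
t 6.80 tcp [414.2 -70.9   7.6] F [-0.1 -0.5 -0.1] M [-0.01  0.04  0.  ] g 0.30 xax [ 0.091  0.002 -0.996] zax [-0.031  1.    -0.   ] alpha 5.2 j [-0.48  0.41  2.09  0.08  0.56 -2.15]
turn [-0.003 -0.001  0.003] shift cm [ 0.01 -1.18 -0.14]
```

View pics/w7.png

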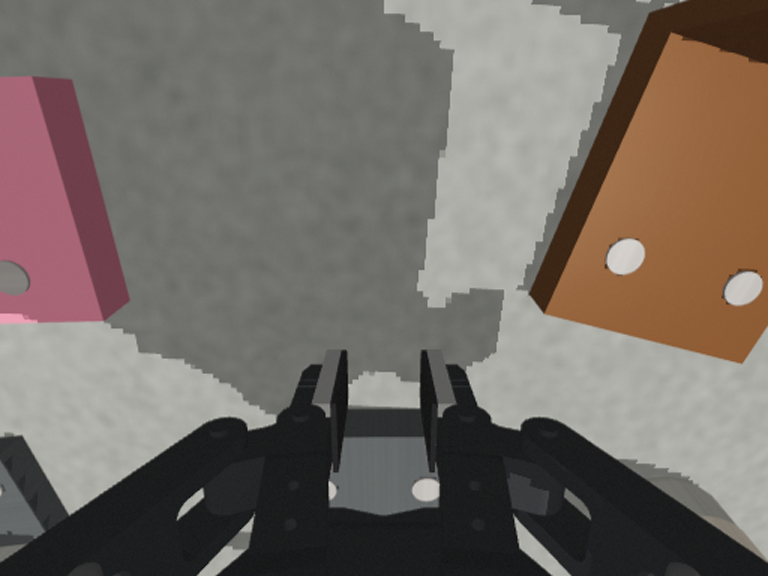

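```bash
python3 -m pendant '[[0,0,0,0.05,-0.5,-0.1,0.3],[0,0,0,0.1,-1,-0.1,0.3],[0,0,0,0.1,-1.3,-0.1,0.3],[0,0,0,0.1,-1.6,-0.1,0.3],[0,0,0,0.1,-1.9,-0.1,0.3]]';  python3 -m pendant '[[0,0,0,0,-0.15,0,0.3],[0,0,0,0,-0.3,0,0.3],[0,0,0,0,-0.4,0,0.3],[0,0,0,0,-0.5,0,0.3],[0,0,0,0,-0.6,0,0.3]]';python3 - <<'E'
from h import *
st()
E
```

```text
time_s: 7.48
eef_pos: [433.5, -71.4, 8.9]
ee_rot: [-0.515, 0.53, -0.469, -0.484]
force: [-1.4, -0.6, -1.5]
grip_width: 0.299
time_s: 8.1
eef_pos: [439.6, -71.3, 9.5]
ee_rot: [-0.515, 0.53, -0.469, -0.484]
force: [-2.4, 0.2, -1.3]
grip_width: 0.297
t 8.10 tcp [439.6 -71.3   9.5] F [-2.4  0.2 -1.3] M [-0.02  0.47  0.01] g 0.30 xax [ 0.092  0.001 -0.996] zax [-0.031  1.    -0.001] alpha 5.3 j [-0.45  0.44  2.02  0.07  0.6  -2.11]
```

```bash
python3 -m pendant '[[0,0,0,0,-0.1,0,0.3],[0,0,0,0,-0.2,0,0.3],[0,0,0,0,-0.3,0,0.3],[0,0,0,0,-0.35,0,0.3],[0,0,0,0,-0.4,0,0.3]]';python3 - <<'E'
from h import *
st()
a=vision.capture("scene");np.save("s8.npy",a);crop(a,190,310,150,270,"pics/sc8.png",5)
E
```

```text
time_s: 8.72
eef_pos: [441.4, -70.9, 9.5]
ee_rot: [-0.514, 0.529, -0.47, -0.486]
force: [-17.7, -4.8, 6.8]
grip_width: 0.299
t 8.72 tcp [441.4 -70.9   9.5] F [-17.7  -4.8   6.8] M [-0.89  2.78 -0.18] g 0.30 xax [ 0.087  0.003 -0.996] zax [-0.032  1.    -0.   ] alpha 5.0 j [-0.45  0.45  2.02  0.07  0.6  -2.1 ]
```

View pics/sc8.png

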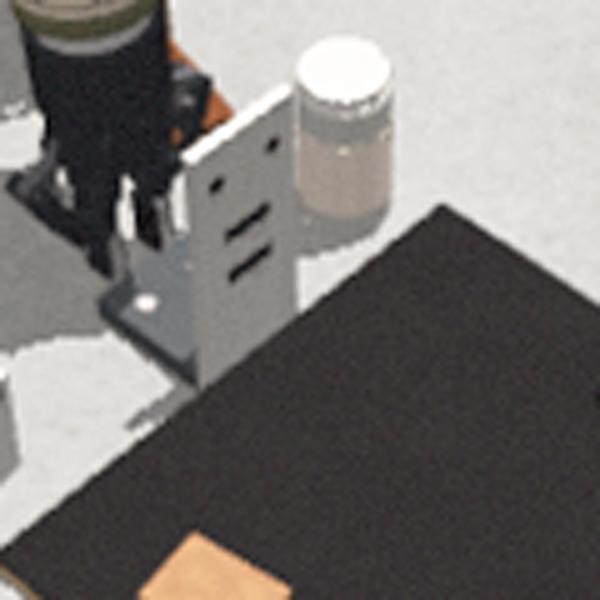

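```bash
cat > plan.py <<'E'
from h import *
EX,EZ,RET,HD=539.,12.,7.,11.
YAW=1.9
def tcp(th,al,l=None,v=None,mode="leg"):
    t,a=np.radians([th,al]);s,c=np.sin(t),np.cos(t)
    ax=np.array([np.sin(a),-np.cos(a)]);fr=np.array([np.cos(a),np.sin(a)])
    if mode=="leg":  C=np.array([-7*c+l*s,7*s+l*c]);T=C-HD*fr
    else: C=np.array([(4-c*v)/s,v]);T=C+HD*fr
    P=T+RET*ax
    W=lambda p:(p[0]*c-p[1]*s,p[0]*s+p[1]*c+12)  # world rel -> bracket bx,bz
    Cf,Cr=T+HD*fr,T-HD*fr
    B=P-73*ax+40*fr; B2=P-73*ax-40*fr
    return P+[EX,EZ],dict(front=np.round(W(Cf),1),rear=np.round(W(Cr),1),bodyF=np.round(W(B),1),bodyR=np.round(W(B2),1))
def go(th,al,l=None,v=None,mode="leg",y=-71.5,base=None,show=True):
    P,d=tcp(th,al,l,v,mode)
    h=np.radians(YAW);x=P[0]
    p=(x,y,P[1])
    print(th,al,l,v,"TCP",np.round(p,1),d if show else "");rel(p,al,YAW,base)
E
python3 - <<'E'
from plan import *
st()
for a in [(0,28,70),(15,26,65),(30,18,50),(40,10,35),(48,2,24),(48,0,20)]: go(*a)
for th,v in [(50,19),(55,18.5),(60,18),(65,25),(70,33),(75,42),(80,50),(85,56),(90,60)]: go(th,0,v=v,mode="foot")
E
```

```text
t 8.78 tcp [441.3 -70.9   9.5] F [-16.7  -4.7   6.7] M [-0.82  2.52 -0.2 ] g 0.30 xax [ 0.087  0.003 -0.996] zax [-0.032  1.    -0.   ] alpha 5.0 j [-0.45  0.45  2.02  0.07  0.6  -2.1 ]
0 28 70 None TCP [525.6 -71.5  70.7] {'front': array([-7., 82.]), 'rear': array([-26.4,  71.7]), 'bodyF': array([-12.4, 153.9]), 'bodyR': array([-83. , 116.3])}
turn [-0.002 -0.    -0.402] shift cm [-5.37 -8.92 -0.32]
15 26 65 None TCP [542.2 -71.5  65.5] {'front': array([-7., 77.]), 'rear': array([-23.6,  62.6]), 'bodyF': array([-28.4, 145.8]), 'bodyR': array([-88.8,  93.4])}
turn [-0.002 -0.    -0.367] shift cm [ -4.71 -10.53  -0.38]
30 18 50 None TCP [549.6 -71.5  48.7] {'front': array([-7., 62.]), 'rear': array([-21.7,  45.7]), 'bodyF': array([-36.6, 127.7]), 'bodyR': array([-90.2,  68.3])}
turn [-0.002 -0.    -0.227] shift cm [ -2.98 -11.12  -0.4 ]
40 10 35 None TCP [546.5 -71.5  34.5] {'front': array([-7., 47.]), 'rear': array([-21.1,  30.1]), 'bodyF': array([-38.9, 111.6]), 'bodyR': array([-90.3,  50.4])}
turn [-0.002 -0.    -0.088] shift cm [ -1.59 -10.69  -0.39]
48 2 24 None TCP [541.4 -71.5 
[... 1734 characters left out ...]
 -2.86 -10.43  -0.38]
80 0 None 50 TCP [545.2 -71.5  55. ] {'front': array([-46.2,  37.7]), 'rear': array([-50.1,  16. ]), 'bodyF': array([-106.2,   77.7]), 'bodyR': array([-120.1,   -1.1])}
turn [-0.002 -0.     0.087] shift cm [ -3.64 -10.74  -0.38]
85 0 None 56 TCP [549.1 -71.5  61. ] {'front': array([-53.9,  37.9]), 'rear': array([-55.9,  16. ]), 'bodyF': array([-117.2,   72.6]), 'bodyR': array([-124.1,   -7.1])}
turn [-0.002 -0.     0.087] shift cm [ -4.2  -11.18  -0.4 ]
90 0 None 60 TCP [554.  -71.5  65. ] {'front': array([-60.,  38.]), 'rear': array([-60.,  16.]), 'bodyF': array([-126.,   67.]), 'bodyR': array([-126.,  -13.])}
turn [-0.002 -0.     0.087] shift cm [ -4.56 -11.7   -0.41]
```

```bash
python3 -m pendant '[[0,0,0,-0.3,1.2,0,0.3],[0,0,0,-5,1.2,-0.1,0.3],[0,0,-0.13,-10,0,-0.2,0.3],[0,0,-0.27,-11,-3.5,-0.3,0.3],[0,0,-0.4,-10,-6.5,-0.3,0.3]]'
python3 - <<'E'
from plan import *
st(); go(0,28,70);go(8,28,68)
a=vision.capture("wrist");np.save("w9.npy",a);crop(a,0,512,0,384,"pics/w9.png",1.5)
E
```

```text
time_s: 9.4
eef_pos: [501.2, -73.6, 118.4]
ee_rot: [-0.601, 0.616, -0.352, -0.368]
force: [1.1, 0.3, -0.7]
grip_width: 0.3
t 9.40 tcp [501.2 -73.6 118.4] F [ 1.1  0.3 -0.7] M [0.06 0.24 0.04] g 0.30 xax [ 0.481  0.009 -0.877] zax [-0.029  1.    -0.006] alpha 28.8 j [-0.5   0.21  2.07  0.55  0.48 -2.55]
0 28 70 None TCP [525.6 -71.5  70.7] {'front': array([-7., 82.]), 'rear': array([-26.4,  71.7]), 'bodyF': array([-12.4, 153.9]), 'bodyR': array([-83. , 116.3])}
turn [-0.001 -0.007  0.014] shift cm [5.36 0.16 0.17]
8 28 68 None TCP [535.1 -71.5  69. ] {'front': array([-7., 80.]), 'rear': array([-24.8,  67.1]), 'bodyF': array([-22.3, 150.4]), 'bodyR': array([-87.1, 103.4])}
turn [-0.001 -0.007  0.014] shift cm [ 5.96 -0.6   0.14]
```

View pics/w9.png

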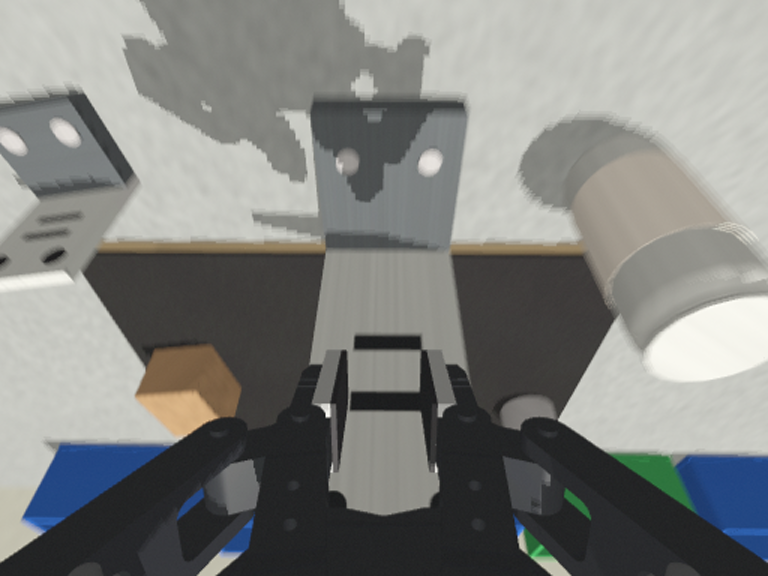

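```bash
python3 -m pendant '[[0,0,0,1.5,0.3,0,0.3],[0,-0.005,0.01,3,0.6,0.1,0.3],[0,-0.007,0.014,4.3,0.5,0.1,0.3],[0,-0.007,0.014,4.9,0.4,0.15,0.3],[0,-0.007,0.014,5.3,0.2,0.15,0.3]]'
python3 - <<'E'
from plan import *
st(); go(0,28,70);go(8,28,68);go(15,26,65,show=False)
E
```

```text
time_s: 10.07
eef_pos: [522.6, -70.2, 67.8]
ee_rot: [-0.599, 0.609, -0.356, -0.378]
force: [0.3, -0.0, -0.4]
grip_width: 0.3
t 10.07 tcp [522.6 -70.2  67.8] F [ 0.3 -0.  -0.4] M [0.   0.24 0.03] g 0.30 xax [ 0.46   0.02  -0.888] zax [-0.034  0.999  0.005] alpha 27.4 j [-0.47  0.36  2.04  0.63  0.39 -2.62]
0 28 70 None TCP [525.6 -71.5  70.7] {'front': array([-7., 82.]), 'rear': array([-26.4,  71.7]), 'bodyF': array([-12.4, 153.9]), 'bodyR': array([-83. , 116.3])}
turn [-0.001  0.005 -0.01 ] shift cm [-0.12 -0.39 -0.14]
8 28 68 None TCP [535.1 -71.5  69. ] {'front': array([-7., 80.]), 'rear': array([-24.8,  67.1]), 'bodyF': array([-22.3, 150.4]), 'bodyR': array([-87.1, 103.4])}
turn [-0.001  0.005 -0.01 ] shift cm [ 0.47 -1.16 -0.17]
15 26 65 None TCP [542.2 -71.5  65.5] 
turn [-0.001  0.005  0.024] shift cm [ 1.11 -1.63 -0.2 ]
```

```bash
python3 -m pendant '[[0,0,0,0,-0.3,-0.1,0.3],[0,0,0,0.1,-0.6,-0.15,0.3],[0,0.005,0,0.3,-0.9,-0.17,0.3],[0,0.005,0,0.5,-1.2,-0.17,0.3],[0,0.005,0.01,0.8,-1.4,-0.2,0.3]]'
python3 - <<'E'
from plan import *
st(); go(15,26,65);go(22,22,58,show=False)
a=vision.capture("scene");np.save("s11.npy",a);crop(a,190,330,140,260,"pics/sc11.png",5)
E
```

```text
time_s: 10.7
eef_pos: [539.2, -72.0, 67.6]
ee_rot: [-0.596, 0.608, -0.361, -0.379]
force: [-2.2, 0.9, 2.5]
grip_width: 0.299
t 10.70 tcp [539.2 -72.   67.6] F [-2.2  0.9  2.5] M [0.12 0.38 0.09] g 0.30 xax [ 0.452  0.014 -0.892] zax [-0.031  1.    -0.001] alpha 26.9 j [-0.45  0.39  1.98  0.56  0.4  -2.53]
15 26 65 None TCP [542.2 -71.5  65.5] {'front': array([-7., 77.]), 'rear': array([-23.6,  62.6]), 'bodyF': array([-28.4, 145.8]), 'bodyR': array([-88.8,  93.4])}
turn [-0.001 -0.001  0.015] shift cm [ 0.33 -0.18  0.04]
22 22 58 None TCP [546.7 -71.5  57.8] 
turn [-0.001 -0.001  0.085] shift cm [ 1.21 -0.23  0.02]
```

View pics/sc11.png

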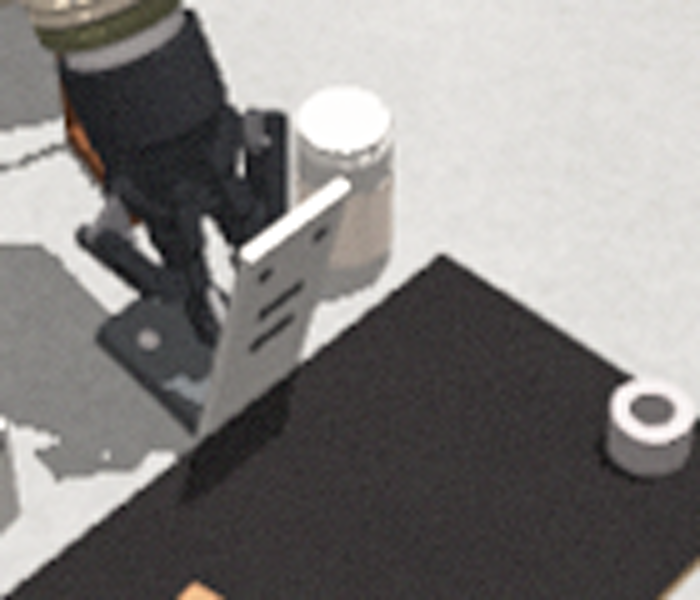

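```bash
cat >> plan.py <<'E'
def theta(uv,s,x0,y0,yp=-69.5,bx=0.,cam="scene"):
    c=vision.calibration(cam);uv=(np.array(uv,float)+.5)/s-.5+[x0,y0]
    o,d=rays(c,uv.mean(0));t=(yp-o[1])/d[0,1];p=o+d[0]*t
    v=(p[0]-EX,p[2]-EZ);print("top mid",p.round(1),"theta %.1f len %.1f"%(np.degrees(np.arctan2(*v)),np.hypot(*v)))
E
python3 - <<'E'
from plan import *
theta([(244,264),(350,188)],5,190,140)
E
```

```text
top mid [574.8 -69.5 169.8] theta 12.8 len 161.8
```

```bash
python3 -m pendant '[[0,0,0.01,0.2,-0.2,0,0.3],[0,0,0.02,0.35,-0.35,0,0.3],[0,0,0.04,0.6,-0.5,0,0.3],[0,0,0.06,0.9,-0.55,0,0.3],[0,0,0.08,1.2,-0.55,0,0.3]]'
python3 - <<'E'
from plan import *
st(); go(22,22,58);go(30,18,50,show=False);go(30,14,46)
a=vision.capture("scene");np.save("s12.npy",a);crop(a,190,330,140,260,"pics/sc12.png",5)
E
```

```text
time_s: 11.38
eef_pos: [549.3, -71.6, 59.1]
ee_rot: [-0.581, 0.593, -0.385, -0.403]
force: [-1.9, 0.6, 3.3]
grip_width: 0.297
t 11.38 tcp [549.3 -71.6  59.1] F [-1.9  0.6  3.3] M [-0.04  0.16  0.  ] g 0.30 xax [ 0.378  0.011 -0.926] zax [-0.031  1.    -0.   ] alpha 22.2 j [-0.42  0.43  1.9   0.37  0.48 -2.32]
22 22 58 None TCP [546.7 -71.5  57.8] {'front': array([-7., 70.]), 'rear': array([-22.8,  54.7]), 'bodyF': array([-32. , 137.6]), 'bodyR': array([-89.5,  82. ])}
turn [-0.002 -0.001  0.004] shift cm [0.02 0.3  0.02]
30 18 50 None TCP [549.6 -71.5  48.7] 
turn [-0.002 -0.001  0.074] shift cm [0.97 0.36 0.01]
30 14 46 None TCP [547.  -71.5  45.9] {'front': array([-7., 58.]), 'rear': array([-22.8,  42.7]), 'bodyF': array([-32. , 125.6]), 'bodyR': array([-89.5,  70. ])}
turn [-0.002 -0.001  0.144] shift cm [1.14 0.72 0.02]
```

View pics/sc12.png

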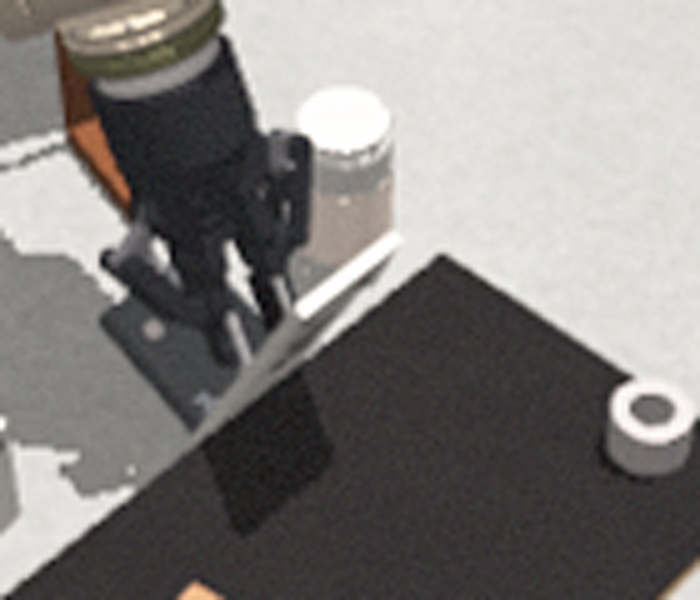

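Run:
```python
from plan import *
theta([(299,319),(402,243)],5,190,140)
theta([(299,308),(398,234)],5,190,140)
for a in [(34,16,48),(38,10,40),(42,4,32)]: go(*a)
```

```text
top mid [611.5 -69.5 158. ] theta 26.4 len 163.1
top mid [610.2 -69.5 164. ] theta 25.1 len 167.9
34 16 48 None TCP [551.4 -71.5  45.9] {'front': array([-7., 60.]), 'rear': array([-21.1,  43.1]), 'bodyF': array([-38.9, 124.6]), 'bodyR': array([-90.3,  63.4])}
turn [-0.002 -0.001  0.108] shift cm [1.27 0.31 0.01]
38 10 40 None TCP [548.5 -71.5  39. ] {'front': array([-7., 52.]), 'rear': array([-21.7,  35.7]), 'bodyF': array([-36.6, 117.7]), 'bodyR': array([-90.2,  58.3])}
turn [-0.002 -0.001  0.213] shift cm [1.81 0.84 0.02]
42 4 32 None TCP [544.7 -71.5  32.7] {'front': array([-7., 44.]), 'rear': array([-22.3,  28.2]), 'bodyF': array([-34.3, 110.7]), 'bodyR': array([-89.9,  53.2])}
turn [-0.002 -0.001  0.318] shift cm [2.25 1.43 0.03]
```

```bash
python3 -m pendant '[[0,0,0.02,0.25,0.05,0,0.3],[0,0,0.04,0.5,0.1,0,0.3],[0,0,0.06,0.75,0.2,0,0.3],[0,0,0.09,1,0.25,0,0.3],[0,0,0.11,1.27,0.3,0,0.3]]'
python3 - <<'E'
from plan import *
st(); 
for a in [(34,16,48),(38,10,40),(42,4,32),(46,0,26),(46,-6,26)]: go(*a)
a=vision.capture("scene");np.save("s13.npy",a);crop(a,190,330,140,260,"pics/sc13.png",5)
E
```

```text
time_s: 12.05
eef_pos: [551.0, -71.3, 45.9]
ee_rot: [-0.557, 0.571, -0.417, -0.435]
force: [-1.3, -0.7, 2.1]
grip_width: 0.297
t 12.05 tcp [551.  -71.3  45.9] F [-1.3 -0.7  2.1] M [-0.03  0.06 -0.02] g 0.30 xax [ 0.274  0.009 -0.962] zax [-0.032  0.999  0.   ] alpha 15.9 j [-0.39  0.49  1.82  0.21  0.58 -2.15]
34 16 48 None TCP [551.4 -71.5  45.9] {'front': array([-7., 60.]), 'rear': array([-21.1,  43.1]), 'bodyF': array([-38.9, 124.6]), 'bodyR': array([-90.3,  63.4])}
turn [-0.001 -0.    -0.002] shift cm [ 0.01 -0.03 -0.02]
38 10 40 None TCP [548.5 -71.5  39. ] {'front': array([-7., 52.]), 'rear': array([-21.7,  35.7]), 'bodyF': array([-36.6, 117.7]), 'bodyR': array([-90.2,  58.3])}
turn [-0.001 -0.     0.103] shift cm [ 0.59  0.43 -0.01]
42 4 32 None TCP [544.7 -71.5  32.7] {'front': array([-7., 44.]), 'rear': array([-22.3,  28.2]), 'bodyF': array([-34.3, 110.7]), 'bodyR': array([-89.9,  53.2])}
turn [-0.001 -0.     0.207] shift cm [1.1  0.97 0.  ]
46 0 26 None TCP [541.8 -71.5  28.1] {'front': array([-7., 38.]), 'rear': array([-22.3,  22.2]), 'bodyF': array([-34.3, 104.7]), 'bodyR': array([-89.9,  47.2])}
turn [-0.001 -0.     0.277] shift cm [1.46 1.37 0.01]
46 -6 26 None TCP [541.2 -71.5  29.3] {'front': array([-7., 38.]), 'rear': array([-23.9,  23.9]), 'bodyF': array([-27.2, 107.2]), 'bodyR': array([-88.5,  55.8])}
turn [-0.001 -0.     0.382] shift cm [1.33 1.41 0.01]
```

View pics/sc13.png

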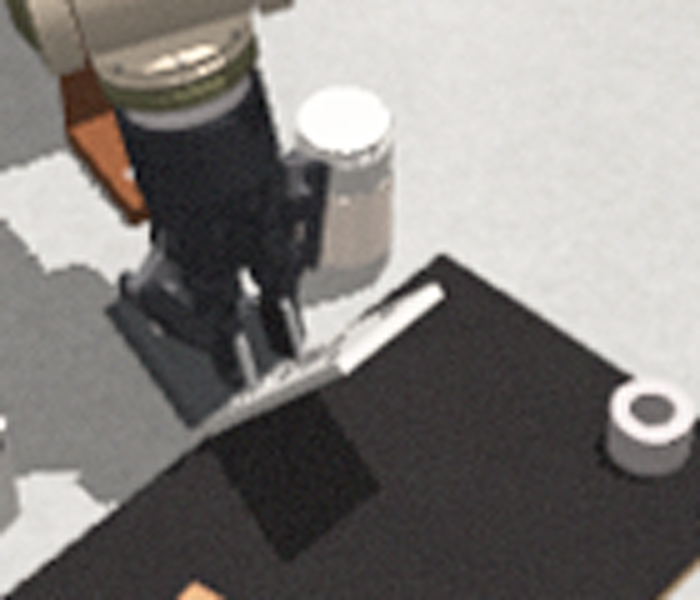

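Run:
```python
from plan import *
theta([(346,376),(446,295)],5,190,140)
theta([(338,359),(438,284)],5,190,140)
```

```text
top mid [642.4 -69.5 142.8] theta 38.3 len 166.7
top mid [637.  -69.5 148.6] theta 35.7 len 168.1
```

```bash
sed -i 's/^EX,EZ,RET,HD=539.,/EX,EZ,RET,HD=535.5,/; s/p\[0\]-EX,p/p[0]-539.,p/' plan.py
python3 - <<'E'
from plan import *
st()
for a in [(38,16,48),(43,6,38),(46,0,30),(48,-5,28),(48,-6,25),(48,-6,23)]: go(*a)
for th,v in [(48,23),(48,21),(54,21),(60,20),(64,26)]: go(th,-8,v=v,mode="foot")
E
```

```text
t 12.10 tcp [551.1 -71.3  45.7] F [0.4 0.4 0.4] M [0.01 0.19 0.01] g 0.30 xax [ 0.273  0.009 -0.962] zax [-0.032  0.999  0.   ] alpha 15.8 j [-0.39  0.49  1.82  0.21  0.59 -2.15]
38 16 48 None TCP [550.9 -71.5  44.4] {'front': array([-7., 60.]), 'rear': array([-19.9,  42.2]), 'bodyF': array([-43.3, 122.3]), 'bodyR': array([-90.4,  57.5])}
turn [-0.001 -0.    -0.003] shift cm [ 0.12  0.06 -0.02]
43 6 38 None TCP [546.1 -71.5  36.5] {'front': array([-7., 50.]), 'rear': array([-21.4,  33.4]), 'bodyF': array([-37.8, 115.2]), 'bodyR': array([-90.3,  54.8])}
turn [-0.001 -0.     0.172] shift cm [ 0.75  0.74 -0.  ]
46 0 30 None TCP [541.2 -71.5  30.9] {'front': array([-7., 42.]), 'rear': array([-22.3,  26.2]), 'bodyF': array([-34.3, 108.7]), 'bodyR': array([-89.9,  51.2])}
turn [-0.001 -0.     0.277] shift cm [1.15 1.36 0.01]
48 -5 28 None TCP [540.1 -71.5  29.9] {'front': array([-7., 40.]), 'rear': array([-23.1,  25. ]), 'bodyF': array([-30.8, 108. ]), 'bodyR': array([-89.3,  53.5])}
turn [-0.001  0.     0.364] shift cm [1.21 1.49 0.02]
48 -6 25 None TCP [537.7 -71.5  28.1] {'front': array
[... 770 characters left out ...]
0.001  0.     0.416] shift cm [1.51 2.43 0.04]
54 -8 None 21 TCP [535.1 -71.5  24.5] {'front': array([-7.8, 31.8]), 'rear': array([-23.1,  16. ]), 'bodyF': array([-35.1,  98.5]), 'bodyR': array([-90.7,  41. ])}
turn [-0.001  0.     0.416] shift cm [1.6  2.12 0.03]
60 -8 None 20 TCP [538.5 -71.5  23.5] {'front': array([-7.2, 33.3]), 'rear': array([-20.8,  16. ]), 'bodyF': array([-41.4,  96.8]), 'bodyR': array([-90.6,  33.8])}
turn [-0.001  0.     0.416] shift cm [1.78 1.82 0.02]
64 -8 None 26 TCP [537.2 -71.5  29.5] {'front': array([-14.7,  34.2]), 'rear': array([-27.,  16.]), 'bodyF': array([-53.2,  95.2]), 'bodyR': array([-97.9,  28.9])}
turn [-0.001  0.     0.416] shift cm [1.17 1.78 0.02]
```

```bash
python3 -m pendant '[[0,0,0.06,0.25,0.2,0,0.3],[0,0,0.12,0.5,0.45,0,0.3],[0,0,0.17,0.75,0.72,0,0.3],[0,0,0.22,0.95,1,0,0.3],[0,0,0.28,1.15,1.33,0,0.3]]'
python3 - <<'E'
from plan import *
st(); 
for a in [(46,0,30),(48,-6,25)]: go(*a)
for th,v in [(48,21),(52,21)]: go(th,-8,v=v,mode="foot")
a=vision.capture("scene");np.save("s14.npy",a);crop(a,190,330,140,260,"pics/sc14.png",5)
E
```

```text
time_s: 12.72
eef_pos: [541.1, -71.6, 31.2]
ee_rot: [0.491, -0.507, 0.493, 0.509]
force: [-1.4, 0.1, 2.1]
grip_width: 0.305
t 12.72 tcp [541.1 -71.6  31.2] F [-1.4  0.1  2.1] M [-0.02  0.04 -0.02] g 0.31 xax [-0.004  0.    -1.   ] zax [-0.032  1.     0.   ] alpha -0.2 j [-0.35  0.6   1.64 -0.    0.9  -1.95]
46 0 30 None TCP [541.2 -71.5  30.9] {'front': array([-7., 42.]), 'rear': array([-22.3,  26.2]), 'bodyF': array([-34.3, 108.7]), 'bodyR': array([-89.9,  51.2])}
turn [-0.002  0.    -0.004] shift cm [ 0.03 -0.01  0.01]
48 -6 25 None TCP [537.7 -71.5  28.1] {'front': array([-7., 37.]), 'rear': array([-23.3,  22.3]), 'bodyF': array([-29.6, 105.5]), 'bodyR': array([-89.1,  51.9])}
turn [-0.002  0.     0.101] shift cm [0.31 0.34 0.02]
48 -8 None 21 TCP [531.9 -71.5  24.5] {'front': array([-7.8, 30.1]), 'rear': array([-24.7,  16. ]), 'bodyF': array([-28. ,  99.3]), 'bodyR': array([-89.3,  47.9])}
turn [-0.002  0.     0.136] shift cm [0.67 0.92 0.04]
52 -8 None 21 TCP [534.1 -71.5  24.5] {'front': array([-7.7, 31.3]), 'rear': array([-23.5,  16. ]), 'bodyF': array([-32.7,  98.9]), 'bodyR': array([-90.2,  43.3])}
turn [-0.002  0.     0.136] shift cm [0.67 0.7  0.03]
```

View pics/sc14.png

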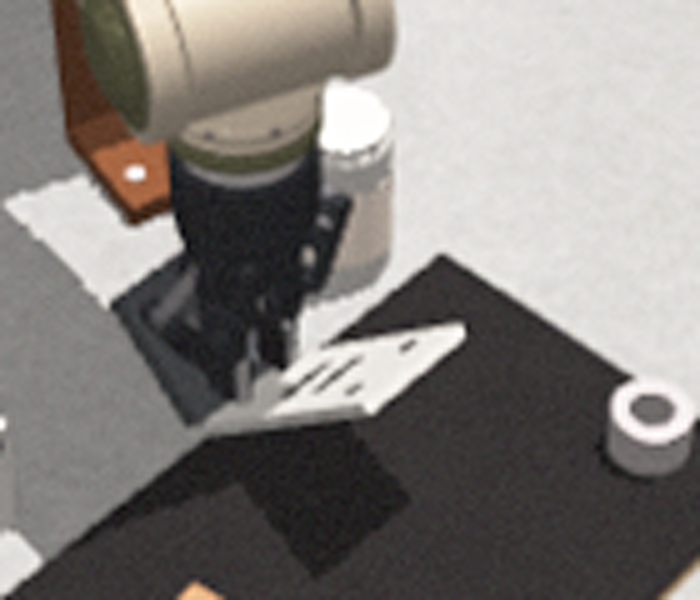

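Run:
```python
from plan import *
theta([(372,415),(467,340)],5,190,140)
theta([(362,404),(463,324)],5,190,140)
```

```text
top mid [658.5 -69.5 125. ] theta 46.6 len 164.5
top mid [653.7 -69.5 131. ] theta 43.9 len 165.3
```

```bash
python3 -m pendant '[[0,0,0.03,0.1,0.08,0,0.3],[0,0,0.06,0.2,0.2,0,0.3],[0,0,0.1,0.31,0.34,0,0.3],[0,0,0.12,0.4,0.45,0,0.3],[0,0,0.136,0.48,0.55,0,0.3]]'
python3 - <<'E'
from plan import *
st(); 
for th,v in [(48,21),(50,21),(52,21),(54,21)]: go(th,-8,v=v,mode="foot")
a=vision.capture("scene");np.save("s15.npy",a);crop(a,190,330,140,260,"pics/sc15.png",5)
a=vision.capture("wrist");np.save("w15.npy",a);crop(a,0,512,0,384,"pics/w15.png",1.5)
E
```

```text
time_s: 13.4
eef_pos: [535.7, -71.7, 26.5]
ee_rot: [0.456, -0.473, 0.526, 0.541]
force: [-0.2, 0.6, 1.7]
grip_width: 0.302
t 13.40 tcp [535.7 -71.7  26.5] F [-0.2  0.6  1.7] M [-0.05  0.02 -0.06] g 0.30 xax [-0.138 -0.004 -0.99 ] zax [-0.032  0.999  0.   ] alpha -7.9 j [-0.33  0.66  1.55 -0.06  1.06 -1.9 ]
48 -8 None 21 TCP [531.9 -71.5  24.5] {'front': array([-7.8, 30.1]), 'rear': array([-24.7,  16. ]), 'bodyF': array([-28. ,  99.3]), 'bodyR': array([-89.3,  47.9])}
turn [-0.001  0.001  0.001] shift cm [0.24 0.35 0.04]
50 -8 None 21 TCP [533.  -71.5  24.5] {'front': array([-7.7, 30.7]), 'rear': array([-24.1,  16. ]), 'bodyF': array([-30.3,  99.2]), 'bodyR': array([-89.8,  45.6])}
turn [-0.001  0.001  0.001] shift cm [0.23 0.23 0.03]
52 -8 None 21 TCP [534.1 -71.5  24.5] {'front': array([-7.7, 31.3]), 'rear': array([-23.5,  16. ]), 'bodyF': array([-32.7,  98.9]), 'bodyR': array([-90.2,  43.3])}
turn [-0.001  0.001  0.001] shift cm [0.21 0.13 0.03]
54 -8 None 21 TCP [535.1 -71.5  24.5] {'front': array([-7.8, 31.8]), 'rear': array([-23.1,  16. ]), 'bodyF': array([-35.1,  98.5]), 'bodyR': array([-90.7,  41. ])}
turn [-0.001  0.001  0.001] shift cm [0.2  0.03 0.03]
```

View pics/sc15.png

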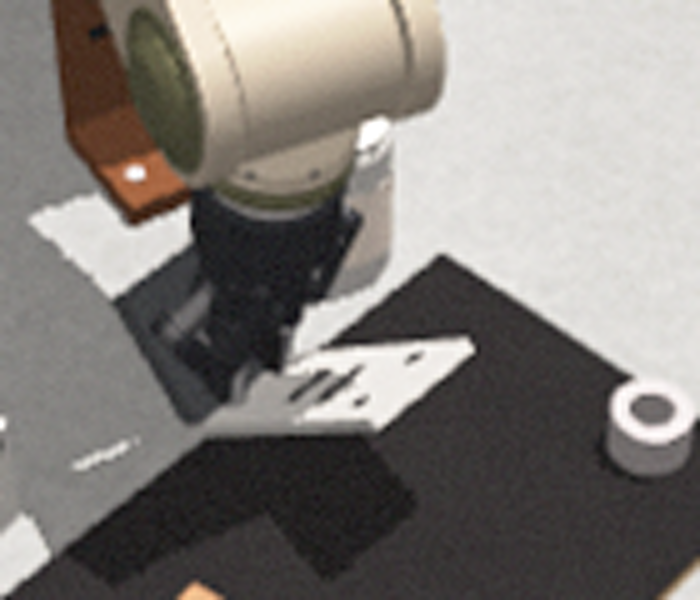

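View pics/w15.png

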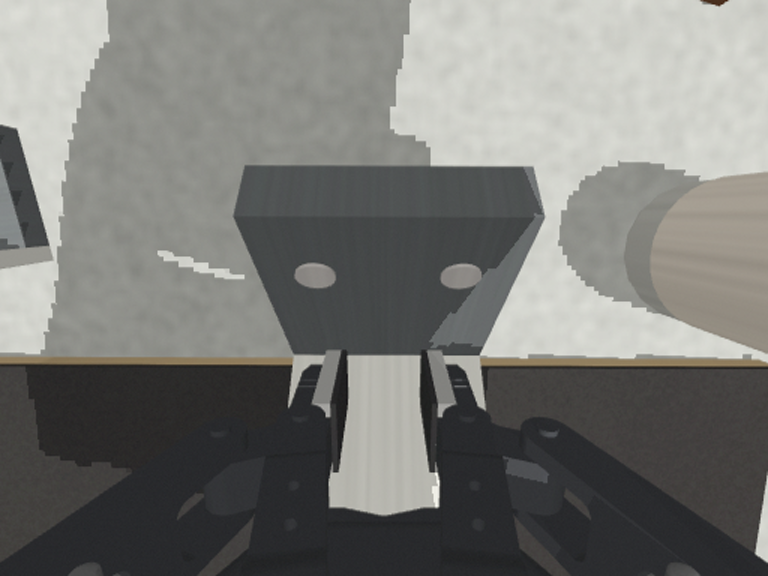

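```bash
cat >> plan.py <<'E'
def foot(uv,s=1.5,bp=(-87.,4.),yp=-71.5):
    c=vision.calibration("wrist");uv=(np.array(uv,float)+.5)/s-.5
    o,d=rays(c,uv.mean(0));t=(yp-o[1])/d[0,1]
    # point on ray (in x-z plane) at known distance from pivot
    rho=np.hypot(*bp);o2=np.array([o[0]-EXc,o[2]-EZ]);d2=np.array([d[0,0],d[0,2]])
    A,B,C=d2@d2,2*o2@d2,o2@o2-rho**2;D=B*B-4*A*C
    for sg in(-1,1):
        k=(-B+sg*np.sqrt(max(D,0)))/2/A;q=o2+k*d2
        print("pt",(q+[EXc,EZ]).round(1),"theta %.1f"%np.degrees(np.arctan2(bp[0],bp[1])*-1+np.arctan2(q[0],q[1])))
EXc=536.5
E
python3 - <<'E'
from plan import *
theta([(378,430),(474,352)],5,190,140)
foot([(233,216),(543,217)]); foot([(245,166),(533,167)],bp=(-87,-12))
E
```

```text
top mid [663.  -69.5 118.8] theta 49.3 len 163.6
pt [479.8  78.1] theta 46.8
pt [480.9 -55. ] theta -52.9
pt [468.1  67.1] theta 46.7
pt [458.6 -28.6] theta -19.7
```

```bash
python3 -m pendant '[[0,0,0,0.07,0.07,0,0.3],[0,0,0,0.12,0.12,0,0.3],[0,0,0,0.18,0.17,0,0.3],[0,0,0,0.23,0.2,0,0.3],[0,0,0,0.23,0.2,0,0.3]]'
python3 - <<'E'
from plan import *
st(); 
for th,v in [(50,21),(52,21),(54,21)]: go(th,-8,v=v,mode="foot",show=False)
a=vision.capture("wrist");np.save("w16.npy",a);crop(a,100,412,80,314,"pics/w16.png",2.5)
E
```

```text
time_s: 14.12
eef_pos: [533.4, -71.8, 24.6]
ee_rot: [0.456, -0.473, 0.526, 0.541]
force: [-0.8, 0.3, 1.4]
grip_width: 0.301
t 14.12 tcp [533.4 -71.8  24.6] F [-0.8  0.3  1.4] M [-0.05  0.06  0.02] g 0.30 xax [-0.137 -0.004 -0.991] zax [-0.032  0.999  0.   ] alpha -7.9 j [-0.33  0.66  1.56 -0.06  1.05 -1.9 ]
50 -8 None 21 TCP [533.  -71.5  24.5] 
turn [-0.001  0.     0.002] shift cm [0.01 0.04 0.03]
52 -8 None 21 TCP [534.1 -71.5  24.5] 
turn [-0.001  0.     0.002] shift cm [-0.01 -0.07  0.03]
54 -8 None 21 TCP [535.1 -71.5  24.5] 
turn [-0.001  0.     0.002] shift cm [-0.02 -0.17  0.03]
```

View pics/w16.png

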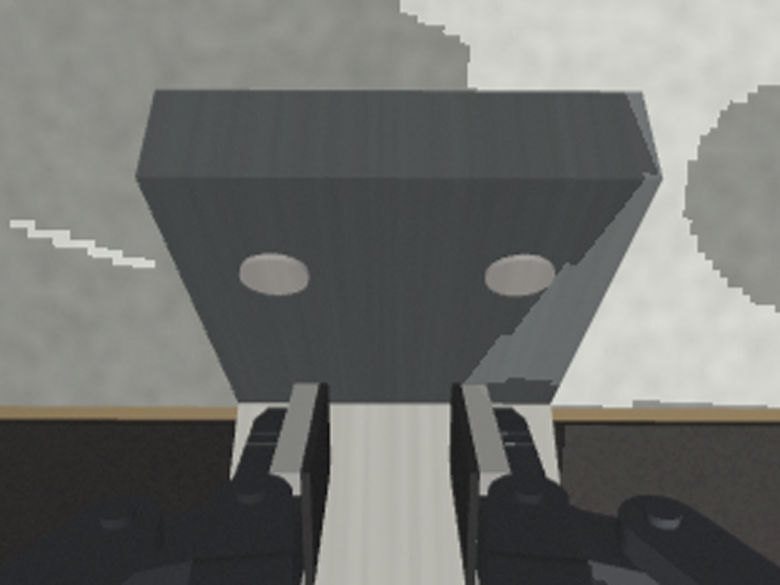

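```bash
python3 -m pendant '[[0,0,0,0.05,0.05,0,0.3],[0,0,0,0.1,0.09,0,0.3],[0,0,0,0.15,0.13,0,0.3],[0,0,0,0.2,0.18,0,0.3],[0,0,0,0.25,0.22,0,0.3]]'
python3 - <<'E'
from plan import *
st(); 
a=vision.capture("wrist");np.save("w17.npy",a);crop(a,100,412,80,314,"pics/w17.png",2.5)
E
```

```text
time_s: 14.8
eef_pos: [532.1, -72.0, 23.4]
ee_rot: [0.457, -0.474, 0.525, 0.54]
force: [2.3, 2.3, 11.1]
grip_width: 0.297
t 14.80 tcp [532.1 -72.   23.4] F [ 2.3  2.3 11.1] M [ 0.34 -0.27 -0.08] g 0.30 xax [-0.134 -0.005 -0.991] zax [-0.031  1.    -0.   ] alpha -7.7 j [-0.33  0.65  1.57 -0.06  1.04 -1.9 ]
```

View pics/w17.png

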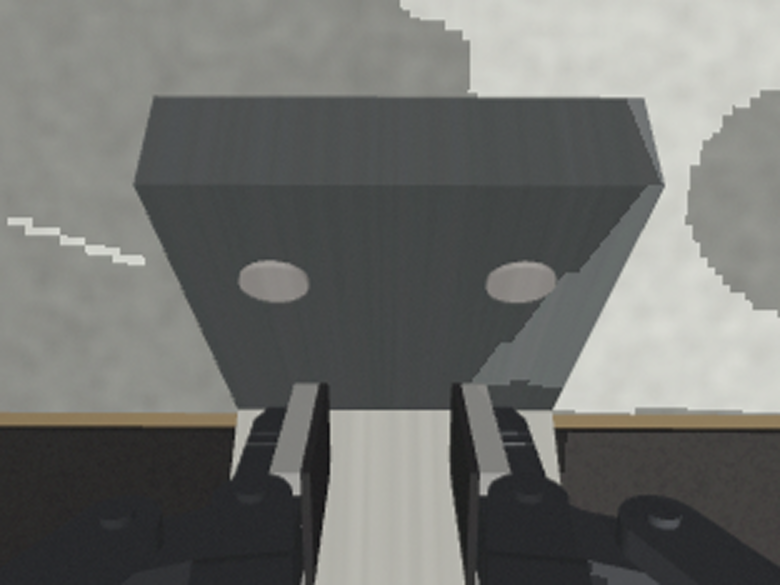

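```bash
python3 -m pendant '[[0,0,0,-0.03,-0.07,0,0.3],[0,0,0,-0.05,-0.15,0,0.3],[0,0,0,-0.07,-0.22,0,0.3],[0,0,0,-0.09,-0.3,0,0.3],[0,0,0,-0.1,-0.38,0,0.3]]'
python3 - <<'E'
from plan import *
st(); 
for th,v in [(54,20.5),(58,20.3),(62,20),(64,22)]: go(th,-8,v=v,mode="foot",show=False)
a=vision.capture("wrist");np.save("w18.npy",a);crop(a,100,412,80,314,"pics/w18.png",2.5)
a=vision.capture("scene");np.save("s18.npy",a);crop(a,190,330,140,260,"pics/sc18.png",5)
E
```

```text
time_s: 15.48
eef_pos: [533.1, -71.9, 23.3]
ee_rot: [0.455, -0.471, 0.527, 0.542]
force: [-11.7, -1.6, 13.1]
grip_width: 0.301
t 15.47 tcp [533.1 -71.9  23.3] F [-11.7  -1.6  13.1] M [-0.19  2.3  -0.07] g 0.30 xax [-0.142 -0.004 -0.99 ] zax [-0.032  0.999  0.001] alpha -8.2 j [-0.33  0.66  1.56 -0.06  1.05 -1.9 ]
54 -8 None 20.5 TCP [535.5 -71.5  24. ] 
turn [-0.001  0.001 -0.003] shift cm [-0.11 -0.22  0.03]
58 -8 None 20.3 TCP [537.5 -71.5  23.8] 
turn [-0.001  0.001 -0.003] shift cm [-0.12 -0.42  0.02]
62 -8 None 20 TCP [539.3 -71.5  23.5] 
turn [-0.001  0.001 -0.003] shift cm [-0.11 -0.61  0.02]
64 -8 None 22 TCP [539.1 -71.5  25.5] 
turn [-0.001  0.001 -0.003] shift cm [-0.31 -0.57  0.02]
```

View pics/w18.png

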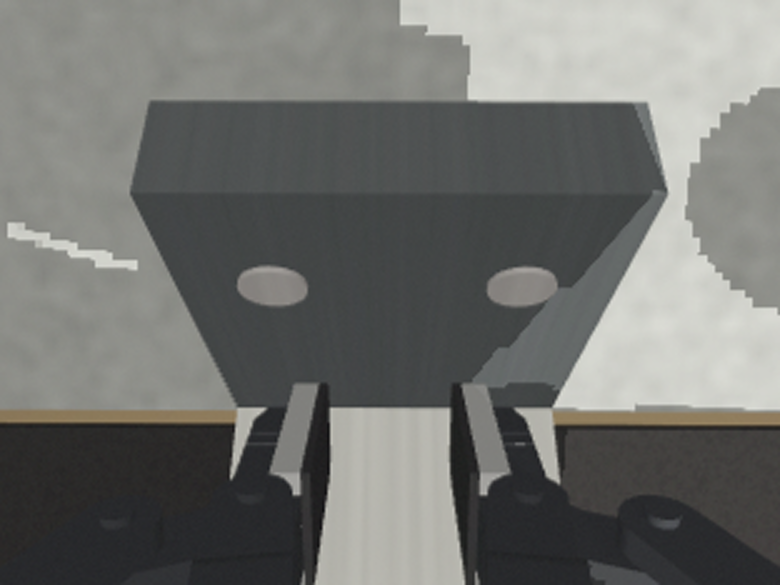

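View pics/sc18.png

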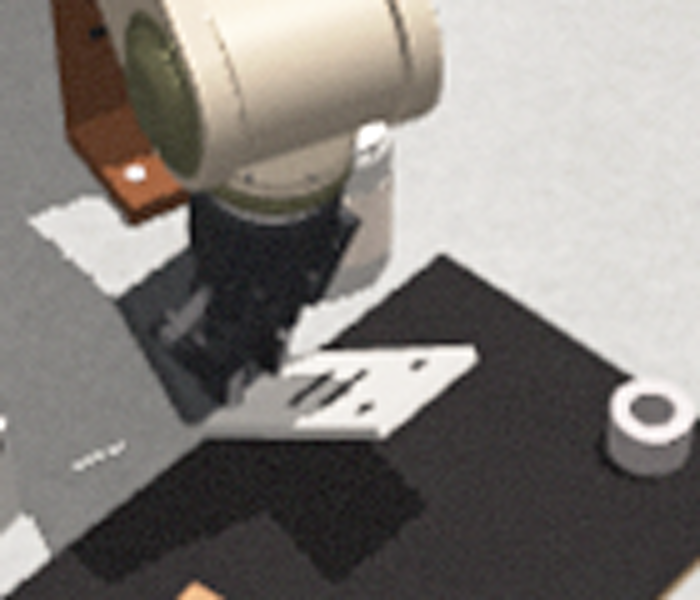

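```bash
python3 -m pendant '[[0,0,0,-0.05,0,0,0.3],[0,0,0,-0.1,0,0,0.3],[0,0,0,-0.15,0,0,0.3],[0,0,0,-0.18,0,0,0.3],[0,0,0,-0.2,0,0,0.3]]'
python3 - <<'E'
from plan import *
st(); 
for th,v in [(54,20.5),(58,20.3),(62,20),(64,22)]: go(th,-8,v=v,mode="foot",show=False)
a=vision.capture("wrist");np.save("w19.npy",a);crop(a,100,412,80,314,"pics/w19.png",2.5)
E
```

```text
time_s: 16.2
eef_pos: [535.3, -71.8, 24.7]
ee_rot: [0.456, -0.473, 0.526, 0.541]
force: [-1.3, -0.0, 0.3]
grip_width: 0.297
t 16.20 tcp [535.3 -71.8  24.7] F [-1.3 -0.   0.3] M [-0.   -0.05  0.01] g 0.30 xax [-0.137 -0.004 -0.991] zax [-0.032  0.999  0.   ] alpha -7.9 j [-0.33  0.66  1.56 -0.06  1.05 -1.9 ]
54 -8 None 20.5 TCP [535.5 -71.5  24. ] 
turn [-0.001  0.     0.002] shift cm [ 0.07 -0.03  0.03]
58 -8 None 20.3 TCP [537.5 -71.5  23.8] 
turn [-0.001  0.     0.002] shift cm [ 0.06 -0.23  0.02]
62 -8 None 20 TCP [539.3 -71.5  23.5] 
turn [-0.001  0.     0.002] shift cm [ 0.06 -0.42  0.01]
64 -8 None 22 TCP [539.1 -71.5  25.5] 
turn [-0.001  0.     0.002] shift cm [-0.13 -0.37  0.01]
```

View pics/w19.png

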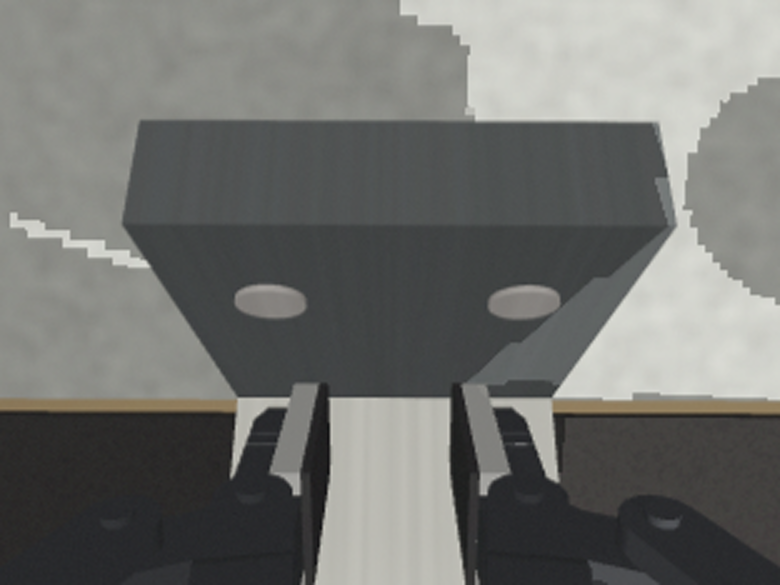

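```bash
cat >> plan.py <<'E'
def footc(y1,y2,xm=400):
    # rows in 2.5x crop (offset 100,80) of foot's two end edges
    k=1.5
    f=lambda y:[(((xm+.5)/2.5+100)*k-.5,((y+.5)/2.5+80)*k-.5)]
    foot(f(y1));foot(f(y2),bp=(-87,-12))
E
python3 - <<'E'
from plan import *
footc(224,122)
E
```

```text
pt [487.   83.6] theta 52.7
pt [500.9 -67.5] theta -68.5
pt [474.2  73.9] theta 52.7
pt [469.2 -44.5] theta -32.2
```

```bash
python3 -m pendant '[[0,0,0,-0.01,-0.08,0,0.3],[0,0,0,-0.02,-0.16,0,0.3],[0,0,0,-0.03,-0.24,0,0.3],[0,0,0,-0.03,-0.3,0,0.3],[0,0,0,-0.03,-0.3,0,0.3]]'
python3 - <<'E'
from plan import *
st(); 
for th,v in [(58,20.3),(62,20),(64,22)]: go(th,-8,v=v,mode="foot",show=False)
a=vision.capture("wrist");np.save("w20.npy",a);crop(a,100,412,80,314,"pics/w20.png",2.5)
E
```

```text
time_s: 16.88
eef_pos: [538.5, -71.8, 24.9]
ee_rot: [0.456, -0.473, 0.526, 0.54]
force: [2.4, -0.9, 2.0]
grip_width: 0.302
t 16.88 tcp [538.5 -71.8  24.9] F [ 2.4 -0.9  2. ] M [ 0.02 -0.2  -0.02] g 0.30 xax [-0.136 -0.004 -0.991] zax [-0.032  0.999 -0.   ] alpha -7.8 j [-0.33  0.66  1.55 -0.05  1.06 -1.9 ]
58 -8 None 20.3 TCP [537.5 -71.5  23.8] 
turn [-0.001  0.     0.003] shift cm [0.12 0.09 0.03]
62 -8 None 20 TCP [539.3 -71.5  23.5] 
turn [-0.001  0.     0.003] shift cm [ 0.12 -0.1   0.03]
64 -8 None 22 TCP [539.1 -71.5  25.5] 
turn [-0.001  0.     0.003] shift cm [-0.07 -0.06  0.03]
```

View pics/w20.png

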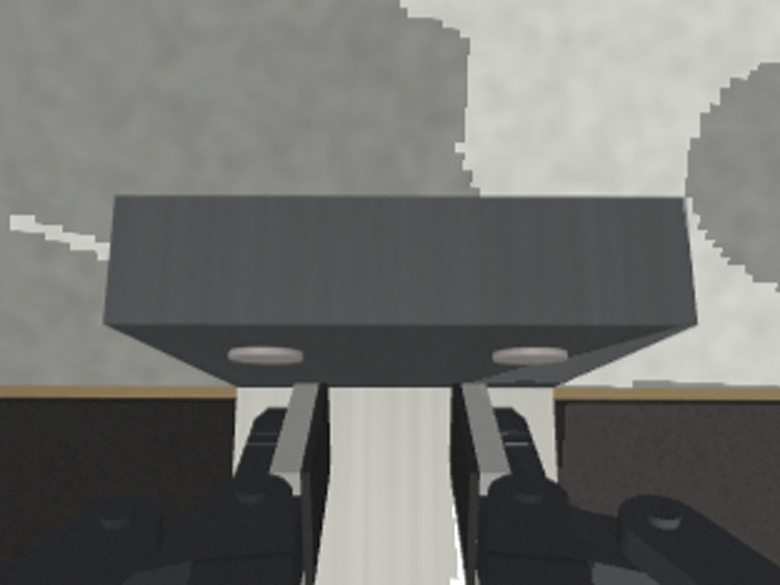

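Run:
```python
from plan import *
footc(323,197)
for th,v in [(64,24),(66,27),(68,30),(71,36),(74,42),(77,46),(80,50)]: go(th,-8,v=v,mode="foot")
```

```text
pt [500.8  91.4] theta 63.2
pt [538.7 -75.1] theta 265.9
pt [486.7  84.3] theta 63.3
pt [495.  -65.4] theta -54.0
64 -8 None 24 TCP [538.2 -71.5  27.5] {'front': array([-12.4,  34.2]), 'rear': array([-24.8,  16. ]), 'bodyF': array([-50.9,  95.2]), 'bodyR': array([-95.7,  28.9])}
turn [-0.001  0.     0.002] shift cm [-0.27  0.05  0.02]
66 -8 None 27 TCP [537.8 -71.5  30.5] {'front': array([-16.1,  34.7]), 'rear': array([-27.8,  16. ]), 'bodyF': array([-56.7,  94.2]), 'bodyR': array([-99.1,  26.4])}
turn [-0.001  0.     0.002] shift cm [-0.56  0.13  0.03]
68 -8 None 30 TCP [537.6 -71.5  33.5] {'front': array([-19.7,  35.1]), 'rear': array([-30.7,  16. ]), 'bodyF': array([-62.4,  93.2]), 'bodyR': array([-102.4,   23.9])}
turn [-0.001  0.     0.002] shift cm [-0.86  0.19  0.03]
71 -8 None 36 TCP [537.3 -71.5  39.5] {'front': array([-26.7,  35.6]), 'rear': array([-36.7,  16. ]), 'bodyF': array([-72.3,  91.4]), 'bodyR': array([-108.7,   20.1])}
turn [-0.001  0.     0.002] shift cm [-1.45  0.3   0.03]
74 -8 None 42 TCP [537.5 -71.5  45.5] {'front': array([-33.6,  36.1]), 'rear': array([-42.5,  16. ]), 'bodyF': array([-82.1,  89.4]), 'bodyR': array([-114.6,   16.4])}
turn [-0.001  0.     0.002] shift cm [-2.05  0.36  0.03]
77 -8 None 46 TCP [538.9 -71.5  49.5] {'front': array([-38.4,  36.5]), 'rear': array([-46.3,  16. ]), 'bodyF': array([-89.6,  87.3]), 'bodyR': array([-118.3,   12.6])}
turn [-0.001  0.     0.002] shift cm [-2.46  0.28  0.02]
80 -8 None 50 TCP [540.7 -71.5  53.5] {'front': array([-43.3,  36.9]), 'rear': array([-50.1,  16. ]), 'bodyF': array([-97.1,  84.9]), 'bodyR': array([-121.8,    8.8])}
turn [-0.001  0.     0.002] shift cm [-2.88  0.16  0.02]
```

```bash
python3 -m pendant '[[0,0,0,-0.27,0.06,0,0.3],[0,0,0,-0.56,0.13,0,0.3],[0,0,0,-0.86,0.19,0,0.3],[0,0,0,-1.15,0.25,0,0.3],[0,0,0,-1.45,0.3,0,0.3]]'
python3 - <<'E'
from plan import *
st(); 
for th,v in [(71,36),(74,42),(77,46),(80,50),(83,54)]: go(th,-8,v=v,mode="foot",show=False)
a=vision.capture("wrist");np.save("w21.npy",a);crop(a,100,412,80,314,"pics/w21.png",2.5)
a=vision.capture("scene");np.save("s21.npy",a);crop(a,190,330,140,260,"pics/sc21.png",5)
E
```

```text
time_s: 17.55
eef_pos: [537.2, -71.7, 39.7]
ee_rot: [0.456, -0.473, 0.526, 0.541]
force: [2.1, 0.7, -1.0]
grip_width: 0.299
t 17.55 tcp [537.2 -71.7  39.7] F [ 2.1  0.7 -1. ] M [ 0.05 -0.52 -0.03] g 0.30 xax [-0.137 -0.004 -0.991] zax [-0.032  1.     0.   ] alpha -7.9 j [-0.33  0.64  1.54 -0.05  1.09 -1.9 ]
71 -8 None 36 TCP [537.3 -71.5  39.5] 
turn [-0.001  0.001  0.002] shift cm [ 0.01 -0.01  0.02]
74 -8 None 42 TCP [537.5 -71.5  45.5] 
turn [-0.001  0.001  0.002] shift cm [-0.59  0.04  0.02]
77 -8 None 46 TCP [538.9 -71.5  49.5] 
turn [-0.001  0.001  0.002] shift cm [-1.   -0.04  0.02]
80 -8 None 50 TCP [540.7 -71.5  53.5] 
turn [-0.001  0.001  0.002] shift cm [-1.42 -0.16  0.01]
83 -8 None 54 TCP [542.8 -71.5  57.5] 
turn [-0.001  0.001  0.002] shift cm [-1.85 -0.31  0.  ]
```

View pics/w21.png

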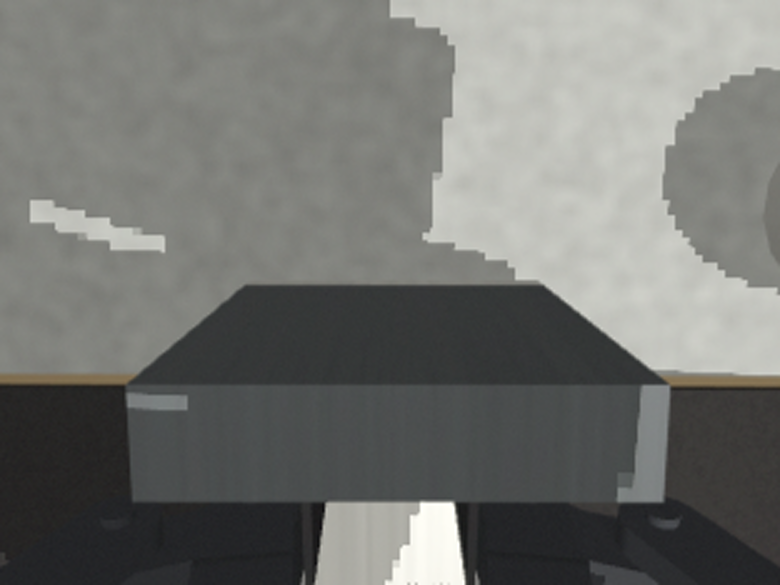

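View pics/sc21.png

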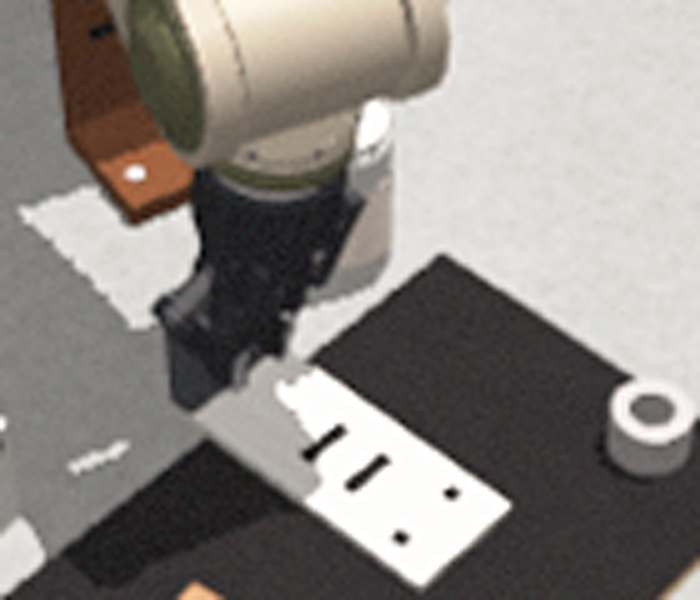

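Run:
```python
from plan import *
footc(501,384)
theta([(425,588),(512,508)],5,190,140)
theta([(420,583),(510,503)],5,190,140)
```

```text
pt [525.7  98.4] theta 80.3
pt [598.  -49.7] theta 222.5
pt [510.4  95.9] theta 80.6
pt [563.1 -71.7] theta 260.2
top mid [695.2 -69.5  24.1] theta 85.6 len 156.7
top mid [692.7 -69.5  25.9] theta 84.8 len 154.4
```

```bash
cat >> plan.py <<'E'
from scipy.optimize import least_squares
def fit(y1,y2,tops=None,th0=75):
    cw=vision.calibration("wrist");cs=vision.calibration("scene")
    def pt(th,s,bx,bz,ex):
        t=np.radians(th);S,C=np.sin(t),np.cos(t);l=bz-12-s
        return [ex+bx*C+l*S,-71.,12-bx*S+l*C]
    def res(p):
        th,s=p
        r=[proj(cw,pt(th,s,-87,16,536.5))[0,1]-((y1+.5)/2.5-.5+80),proj(cw,pt(th,s,-87,0,536.5))[0,1]-((y2+.5)/2.5-.5+80)]
        if tops is not None:
            uv=((np.array(tops,float)+.5)/5-.5+[190,140]).mean(0);r+=list(.7*(proj(cs,pt(th,s,0,180,541))[0]-uv))
        return r
    o=least_squares(res,[th0,0]);print("theta %.1f slid back %.1f"%tuple(o.x),"res",np.round(o.fun,1))
E
python3 - <<'E'
from plan import *
fit(501,384); fit(501,384,[(425,588),(512,508)],80)
E
```

```text
theta 90.2 slid back 15.4 res [-0. -0.]
theta 85.7 slid back 8.1 res [ 0.3 -0.4  0.8  1.1]
```

Run:
```python
from plan import *
st()
a=vision.capture("top");np.save("t22.npy",a);crop(a,225,325,110,210,"pics/t22.png",6)
b=np.load("s21.npy");crop(b,205,315,190,270,"pics/s22.png",7)
```

```text
t 17.65 tcp [537.3 -71.7  39.9] F [1.6 1.  0.4] M [-0.05 -0.29 -0.01] g 0.30 xax [-0.137 -0.004 -0.991] zax [-0.032  0.999  0.   ] alpha -7.9 j [-0.33  0.64  1.54 -0.05  1.09 -1.9 ]
```

View pics/t22.png

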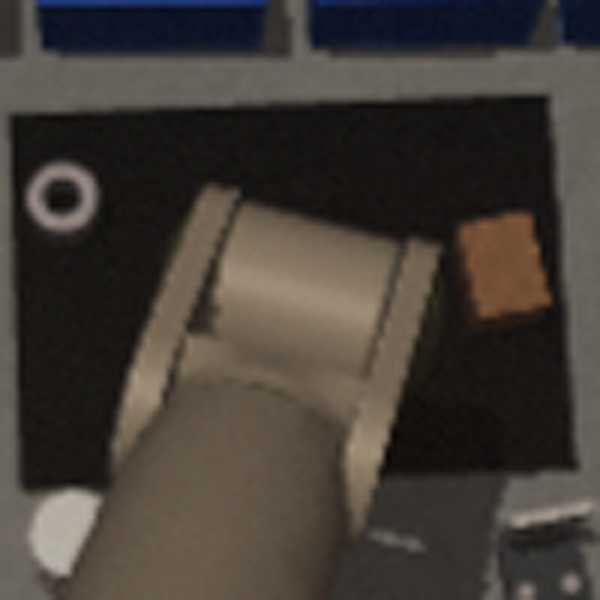

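View pics/s22.png

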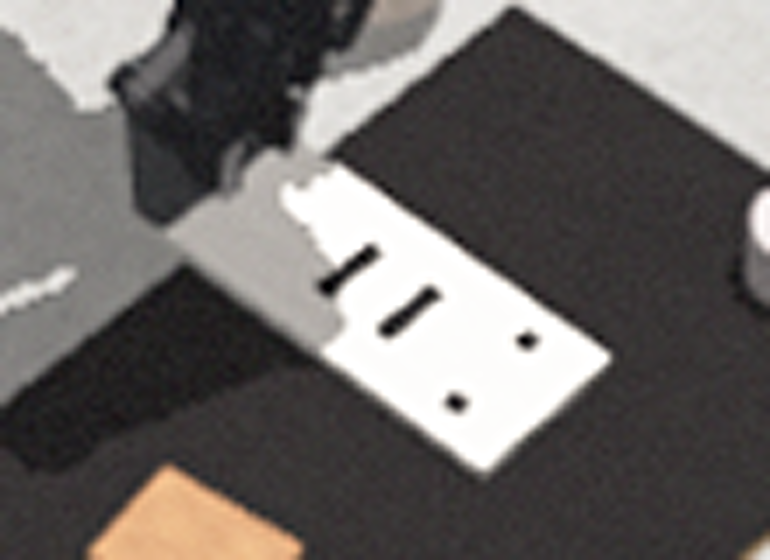

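Run:
```python
from plan import *
cs=vision.calibration("scene")
f=lambda *p:(np.array(p)+.5)/7-.5+[205,190]
for z in (12,19,25,30):
    P=onz(cs,f((485,470),(612,355)),z);print(z,P.round(1).tolist(),np.linalg.norm(P[0]-P[1]).round(1),"yaw",np.degrees(np.arctan2(P[1,0]-P[0,0],P[1,1]-P[0,1])).round(1))
# right side line: two points on back edge
P=onz(cs,f((322,352),(485,470),(330,160),(612,355)),19);print(P.round(1).tolist())
# slot positions
print("holes",onz(cs,f((457,402),(528,341)),19).round(1).tolist())
print("slots",onz(cs,f((408,313),(349,270)),19).round(1).tolist())
```

```text
12 [[688.4, -96.6, 12.0], [685.5, -25.3, 12.0]] 71.4 yaw -2.3
19 [[691.9, -100.5, 19.0], [689.0, -29.6, 19.0]] 70.9 yaw -2.3
25 [[694.9, -103.8, 25.0], [692.0, -33.4, 25.0]] 70.5 yaw -2.3
30 [[697.4, -106.5, 30.0], [694.6, -36.5, 30.0]] 70.1 yaw -2.3
[[612.0, -104.0, 19.0], [691.9, -100.5, 19.0], [546.5, -35.4, 19.0], [689.0, -29.6, 19.0]]
holes [[663.6, -85.6, 19.0], [662.5, -46.6, 19.0]]
slots [[621.6, -68.5, 19.0], [591.2, -69.3, 19.0]]
```

Run:
```python
from plan import *
cs=vision.calibration("scene")
f=lambda *p:(np.array(p)+.5)/3.3-.5+[180,150]
o,d=rays(cs,f((161,111),(196,84),(182,135),(182,162)))
n=np.array([np.cos(np.radians(4.2)),np.sin(np.radians(4.2)),0]);p0=np.array([519,-71.5,90])
t=((p0-o)@n)/(d@n);print((o+d*t[:,None]).round(1).tolist())
```

```text
[[520.3, -88.7, 150.4], [517.4, -49.4, 149.9], [518.7, -67.7, 107.9], [518.8, -69.4, 78.4]]
```

```bash
python3 -m pendant '[[0,0,0,0,-0.4,0,0.3],[0,0,0,-0.3,-0.8,0,0.3],[0,0,0,-2,-1,0,0.3],[0,0,0,-4.5,-1,0,0.3],[0,0,0,-7,-1,0,0.3]]'
python3 - <<'E'
from plan import *
st()
a=vision.capture("wrist");np.save("w23.npy",a);crop(a,0,512,0,384,"pics/w23.png",1.5)
a=vision.capture("scene");np.save("s23.npy",a);crop(a,190,330,140,260,"pics/sc23.png",5)
E
```

```text
time_s: 18.32
eef_pos: [556.8, -71.1, 108.1]
ee_rot: [0.456, -0.473, 0.526, 0.541]
force: [0.6, 0.3, 0.1]
grip_width: 0.3
t 18.32 tcp [556.8 -71.1 108.1] F [0.6 0.3 0.1] M [-0.   -0.06 -0.03] g 0.30 xax [-0.138 -0.004 -0.99 ] zax [-0.032  0.999  0.   ] alpha -7.9 j [-0.31  0.59  1.43 -0.05  1.26 -1.9 ]
```

View pics/w23.png

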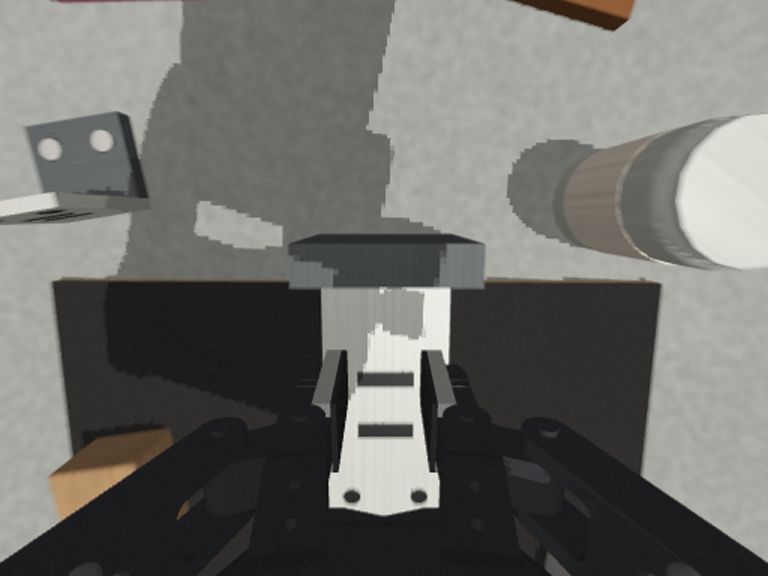

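View pics/sc23.png

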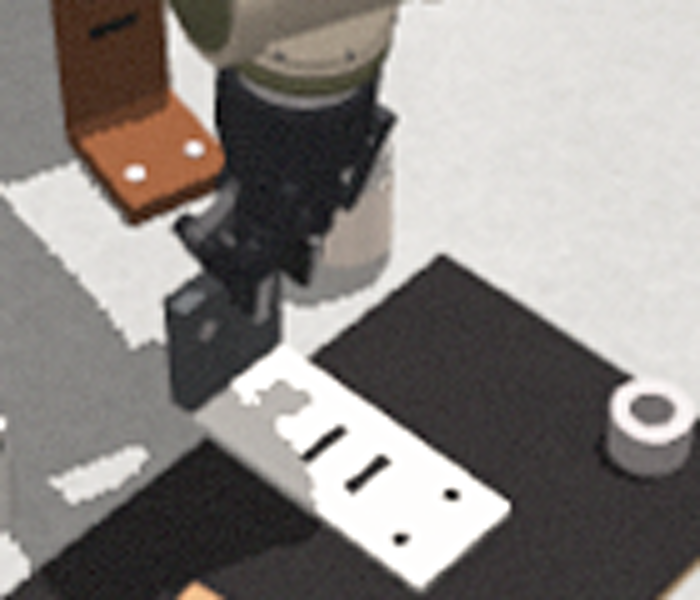

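Run:
```python
from plan import *
c=vision.calibration("wrist");f=lambda *p:(np.array(p)+.5)/1.5-.5
print("foot end inner",onz(c,f((290,289),(485,289)),99).round(1).tolist())
print("foot end outer",onz(c,f((290,245),(485,243)),99).round(1).tolist())
print("slots",onz(c,f((386,379),(386,431)),19).round(1).tolist())
print("holes",onz(c,f((351,496),(418,496)),19).round(1).tolist())
print("edge",onz(c,f((55,282),(288,281.5),(487,282),(658,284)),12).round(1).tolist())
e=onz(c,f((60,281),(658,283)),12);print(np.degrees(np.arctan2(e[0,0]-e[1,0],e[1,1]-e[0,1])))
rel((556,-71.5,185),0,1.9);
```

```text
foot end inner [[530.2, -106.6, 99.0], [527.8, -35.2, 99.0]]
foot end outer [[514.1, -106.5, 99.0], [511.1, -36.4, 99.0]]
slots [[594.8, -68.9, 19.0], [626.5, -67.8, 19.0]]
holes [[668.7, -87.2, 19.0], [667.3, -47.4, 19.0]]
edge [[546.4, -256.7, 12.0], [541.8, -125.7, 12.0], [538.4, -14.0, 12.0], [536.4, 82.1, 12.0]]
1.7010534854710284
turn [-0.001 -0.001 -0.134] shift cm [-7.43  1.21 -0.01]
```

It lies flat, square to the edge (about 1.9° against 1.7°) and stable without support. It slid back while tipping, though, so the heel overhangs about 25 mm instead of about 12. I'll mend that with a gentle, low push on the foot's outer face.

```bash
python3 -m pendant '[[0,0,-0.03,-3.5,0,0,0.3],[0,0,-0.07,-7.4,0.5,0,0.3],[0,0,-0.1,-7.4,4,0,0.3],[0,0,-0.134,-7.4,8,0,0.3],[0,0,-0.134,-7.6,10.5,0,0.3]]'
python3 - <<'E'
from plan import *
st();rel((484,-71.5,42),0,1.9)
E
```

```text
time_s: 19.05
eef_pos: [461.2, -73.8, 196.4]
ee_rot: [0.491, -0.506, 0.493, 0.509]
force: [0.4, -1.1, 0.1]
grip_width: 0.301
t 19.05 tcp [461.2 -73.8 196.4] F [ 0.4 -1.1  0.1] M [-0.01  0.01  0.01] g 0.30 xax [-0.005  0.001 -1.   ] zax [-0.031  1.     0.001] alpha -0.3 j [-0.41  0.22  1.71 -0.    1.21 -2.01]
turn [-0.002  0.001 -0.005] shift cm [15.43 -2.37  0.15]
```

```bash
python3 -m pendant '[[0,0,0,4,-0.5,0.05,0.3],[0,0,0,8,-1,0.1,0.3],[0,0,0,12,-1.5,0.15,0.3],[0,0,0,15.4,-2.2,0.15,0.3],[0,0,0,15.4,-2.4,0.15,0.3]]'
python3 - <<'E'
from plan import *
st();rel((501,-71.5,42),0,1.9)
E
```

```text
time_s: 19.68
eef_pos: [485.0, -71.2, 40.7]
ee_rot: [0.49, -0.505, 0.494, 0.511]
force: [-0.3, -0.1, 0.4]
grip_width: 0.3
t 19.68 tcp [485.  -71.2  40.7] F [-0.3 -0.1  0.4] M [0.01 0.01 0.01] g 0.30 xax [-0.009  0.002 -1.   ] zax [-0.032  0.999  0.003] alpha -0.5 j [-0.38  0.49  1.8  -0.    0.86 -1.99]
turn [-0.001  0.003 -0.009] shift cm [-0.14 -1.6  -0.08]
```

Contact is expected at a TCP x of about 502. I'll go slowly.

```bash
python3 -m pendant '[[0,0,0,0,-0.5,0,0.3],[0,0,0,0,-1,0,0.3],[0,0,0,0,-1.4,0,0.3],[0,0,0,0,-1.7,0,0.3],[0,0,0,0,-2,0,0.3]]'; python3 -m pendant '[[0,0,0,0,-0.1,0,0.3],[0,0,0,0,-0.2,0,0.3],[0,0,0,0,-0.3,0,0.3],[0,0,0,0,-0.4,0,0.3],[0,0,0,0,-0.5,0,0.3]]'
python3 - <<'E'
from plan import *
st()
a=vision.capture("scene");np.save("s24.npy",a);crop(a,190,330,140,260,"pics/sc24.png",5)
E
```

```text
time_s: 20.3
eef_pos: [505.9, -71.0, 43.3]
ee_rot: [0.491, -0.506, 0.493, 0.509]
force: [-6.0, 1.2, 2.4]
grip_width: 0.304
time_s: 20.92
eef_pos: [510.9, -70.9, 43.2]
ee_rot: [0.491, -0.507, 0.493, 0.509]
force: [-6.1, -1.1, 1.3]
grip_width: 0.301
t 20.93 tcp [510.9 -70.9  43.2] F [-6.1 -1.1  1.3] M [-0.01  0.67 -0.01] g 0.30 xax [-0.005  0.    -1.   ] zax [-0.032  0.999  0.001] alpha -0.3 j [-0.36  0.53  1.73 -0.    0.89 -1.97]
```

View pics/sc24.png

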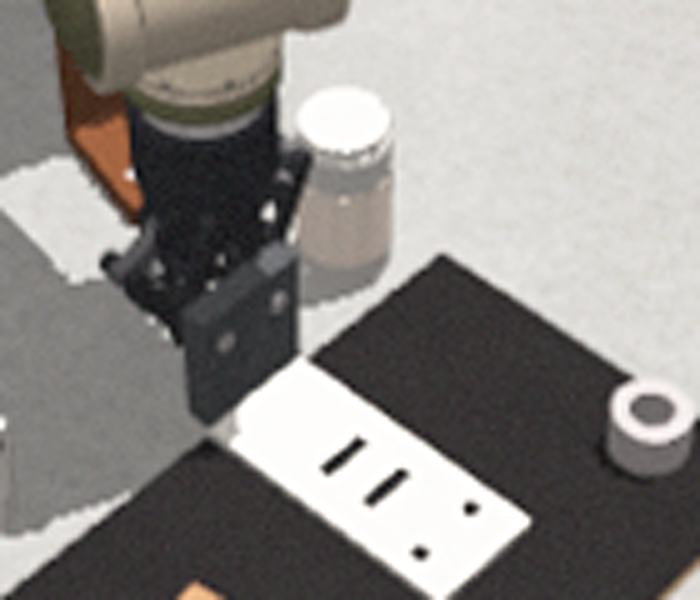

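```bash
python3 -m pendant '[[0,0,0,0,-0.1,0,0.3],[0,0,0,0,-0.2,0,0.3],[0,0,0,0,-0.3,0,0.3],[0,0,0,0,-0.4,0,0.3],[0,0,0,0,-0.5,0,0.3]]'; python3 -m pendant '[[0,0,0,0,0.5,0,0.3],[0,0,0,0,1.5,0,0.3],[0,0,0,-1,3.5,0,0.3],[0,0,0,-6,5,0,0.3],[0,0,0,-12,6,0,0.3]]'
python3 - <<'E'
from plan import *
st();rel((450,-71.5,260),0,1.9);rel((430,150,260),0,1.9)
E
```

```text
time_s: 21.6
eef_pos: [515.9, -70.7, 43.2]
ee_rot: [0.491, -0.507, 0.493, 0.509]
force: [-4.3, 0.1, 2.5]
grip_width: 0.299
time_s: 22.22
eef_pos: [455.4, -72.6, 164.1]
ee_rot: [0.491, -0.506, 0.493, 0.509]
force: [1.3, -0.2, -0.3]
grip_width: 0.299
t 22.23 tcp [455.4 -72.6 164.1] F [ 1.3 -0.2 -0.3] M [ 0.01 -0.02  0.  ] g 0.30 xax [-0.005  0.001 -1.   ] zax [-0.031  1.     0.001] alpha -0.3 j [-0.41  0.25  1.77 -0.    1.13 -2.01]
turn [-0.002  0.001 -0.005] shift cm [-9.59  0.59  0.14]
turn [-0.002  0.001 -0.005] shift cm [-9.56  1.9  22.34]
```

Clear away upward and to the left, then check from the cameras.

```bash
python3 -m pendant '[[0,0,0,-5,1,0,0.3],[0,0,0,-9.5,2,0,0.3],[0,0,0,-10,3,5,0.3],[0,0,0,-10,3.5,11,0.3],[0,0,0,-10,4,17,0.3]]'; python3 -m pendant '[[0,0,0,0,0,5,0.3],[0,0,0,0,0,10,0.3],[0,0,0,0,0,14,0.3],[0,0,0,0,0,17,0.3],[0,0,0,0,0,17,0.3]]';python3 - <<'E'
from plan import *
st()
a=vision.capture("top");np.save("t25.npy",a);crop(a,215,335,115,235,"pics/t25.png",5)
a=vision.capture("scene");np.save("s25.npy",a);crop(a,180,360,150,330,"pics/s25.png",3.3)
E
```

```text
time_s: 22.85
eef_pos: [411.1, 97.3, 263.6]
ee_rot: [0.492, -0.507, 0.493, 0.508]
force: [0.6, -0.2, -0.4]
grip_width: 0.3
time_s: 23.48
eef_pos: [405.9, 266.8, 263.2]
ee_rot: [0.491, -0.507, 0.492, 0.509]
force: [-0.0, -0.7, -0.2]
grip_width: 0.3
t 23.48 tcp [405.9 266.8 263.2] F [-0.  -0.7 -0.2] M [-0.04  0.06 -0.01] g 0.30 xax [-0.004  0.    -1.   ] zax [-0.034  0.999  0.   ] alpha -0.2 j [ 0.34  0.2   1.55  0.    1.39 -1.27]
```

View pics/t25.png

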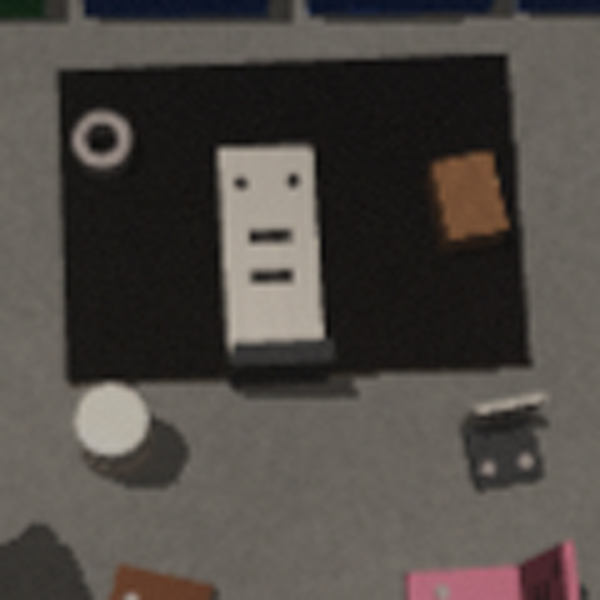

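View pics/s25.png

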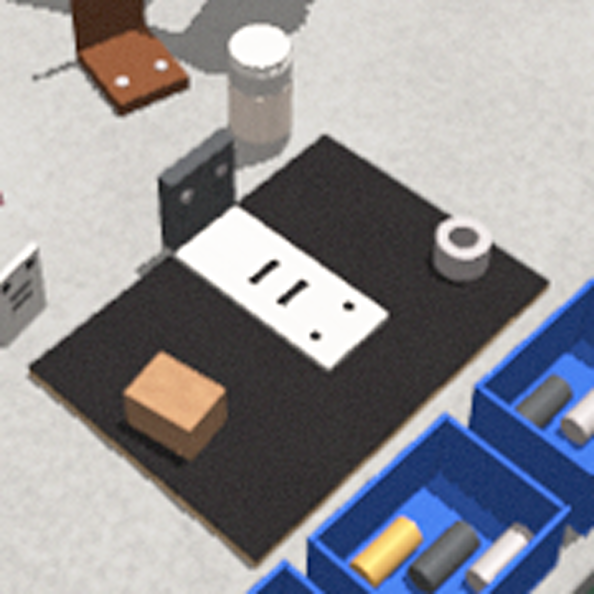

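```bash
python3 - <<'E'
from plan import *
ct=vision.calibration("top");f=lambda *p:(np.array(p)+.5)/5-.5+[215,115]
P=onz(ct,f((217,147),(315,145)),19);print("tip",P.round(1).tolist(),"yaw %.1f"%np.degrees(np.arctan2(P[1,0]-P[0,0],P[0,1]-P[1,1])))
Q=onz(ct,f((240,182),(293,180),(270,236),(272,276)),19);print("holes/slots",Q.round(1).tolist())
m=Q[:2].mean(0)-Q[3];print("axis yaw %.1f"%np.degrees(np.arctan2(m[1],m[0])))
E
python3 -c "
import numpy as np
for n in 'ts':
    a=np.load(n+'0.npy').astype(int);b=np.load(n+'25.npy').astype(int)
    d=abs(a-b).max(2)>60
    box={'t':[('can',230,246,191,207),('short',308,326,192,214),('bush',228,243,136,150),('carton',300,318,144,165)],'s':[('carton',216,250,255,290),('bush',310,330,214,236),('can',249,270,158,185)]}[n]
    for k,x0,x1,y0,y1 in box: print(n,k,d[y0:y1,x0:x1].sum())
"
```

```text
tip [[708.8, -30.4, 19.0], [709.5, -103.3, 19.0]] yaw 0.5
holes/slots [[681.6, -47.0, 19.0], [682.7, -86.3, 19.0], [640.1, -68.3, 19.0], [609.7, -69.2, 19.0]]
axis yaw 2.0
t can 0
t short 0
t bush 0
t carton 0
s carton 0
s bush 0
s can 18
```

```bash
python3 -c "
from rig import job,sense
print(job.finish_job(), sense()['time_s'])"
```

```text
the job is handed in; nothing more can be done
the job is handed in; nothing more can be done
```

The tall grey bracket now lies with its leg flat on the rubber, pointing straight away from the edge. I handed the job in at about 23.6 s, with the arm well clear.

- **Push:** My first push, on the back of the leg, began tipping the bracket on the bench. I let it back down and pushed the foot end low instead, until the bracket stood flush against the board edge.
- **Let-down:** I tipped it with two fingertips inside the L, which briefly wedged in the corner at about 13 N per axis. The fingers then held the foot's inner side from about 63° on. The last part went faster than planned: it reached flat within one 0.6 s move. It also slid back during that move, leaving the heel about 25 mm out past the edge.
- **Mend:** I slid the lying bracket forward about 15 mm with a gentle push of about 6 N on the foot's outer face. By the push distance and the top picture, the heel is now about 8 to 13 mm out past the edge.

**Last checks:**
- **Flatness:** the leg measured flat before the final slide and still looks flat in the last two views.
- **Direction:** its hole and slot line points at about 2.0° against 1.4 to 2.3° for the board. The tip edge alone gave 0.5°, a coarser reading.
- **Other objects:** the can, short bracket, bush and carton show no change in the top view. A few pixels of the can's area differ in the scene view, probably a shadow or something in front of it. I did not check the tape, driver and oiler, but the arm never went near the bench there.

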